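# Square the pump plates and rack them under the clamp lever

## Task

Swing the stand's clamp lever up and fully open, then take the aluminium plates that are on the bench one at a time, longest first: slide each one flat and home into the corner fence, one short end against the longer bar and a long side against the shorter bar, then pick it up squarely and stand it upright on its short thin edge on the stand's ledge, facing the same way as the backrest and leaning back with it, in front of any plate already there. When all the plates stand in the stand, swing the lever fully down again to shut them in, and leave the coupling, the tape roll and the wooden block where they are.

Things in the scene. Friction and masses are not known exactly. Their poses are not given: they have to be found in the camera images.
- long_plate: the longest of the aluminium plates: 140 x 56 x 18 mm, 381 g give or take a third, a dark round spot near each end. Starts flat on the bench. Origin at the centre of its underside as it lies; x along its length, y across the 56 mm width, z through the 18 mm thickness. The two ends and the two faces are alike
- middle_plate: the middle-sized of the aluminium plates: 120 x 56 x 18 mm, 327 g give or take a third, a dark round spot near each end. Starts flat on the bench. Origin at the centre of its underside as it lies; x along its length, y across the 56 mm width, z through the 18 mm thickness. The two ends and the two faces are alike
- short_plate: the shortest of the aluminium plates: 100 x 56 x 18 mm, 272 g give or take a third, a dark round spot near each end. Starts flat on the bench. Origin at the centre of its underside as it lies; x along its length, y across the 56 mm width, z through the 18 mm thickness. The two ends and the two faces are alike
- fence: L-shaped squaring fence fixed to the bench, steel bars 14 mm high and thick. Origin: inner corner, at bench level; x points to the robot's left (give or take yaw). Longer bar's inner face: plane x = 0, y -84 to 14 mm. Shorter bar's inner face: plane y = 0, x -48 to 0 mm. A squared plate lies at x < 0, y < 0, length along x; past the shorter bar its sides are free to grip
- stand: plywood leaning stand fixed to the bench, open side +x (to the robot's left and somewhat ahead, yaw varies), y along its width. Origin: centre of underside. Base plate 4 mm thick, x -76 to 60, y -111 to 111 mm. Lever post 86 mm high at x 1 to 23, y -109 to -97 mm. Plates stand one before the other, about central in y; room for three
- stand_corner (a point): midpoint of the line where the stand's ledge surface meets its backrest face (x = -30, z = 14 mm of the stand); axes as the stand's. The backrest leans back (to -x) 15 degrees from vertical, 150 mm wide, 110 mm up its slope; the ledge is square to it, 150 mm wide, 85 mm deep, rising forward at 15 degrees. A plate has a short end face on the ledge and a broad face against the backrest or the plate behind
- lever (a joint): angle of the stand's clamp lever, a 12 mm square steel bar swinging in the plane x = 30 mm of the stand about a pivot at y = -95, z = 72 mm, axis along the stand's x. 0 rad: shut, level across the stand's front towards +y; grows as the free end rises; 1.57 rad: upright; 2.1 rad: fully open, leaning outwards. Starts shut or a little raised. Stiff hinge: it stays where left; about 1 N at the peg moves it
- lever_peg (a point): middle of the grip peg at the lever's free end: a round black rod 16 mm in diameter, parallel to the stand's x, 150 mm from the pivot axis; it sticks out forward (+x) 60 mm from the lever's middle plane, this point 35 mm from it (x = 65 mm of the stand), so it can be pinched from above at any lever angle
- coupling: brass pipe coupling standing on the bench, 52 mm across, 50 mm high, origin at the centre of its underside; to be left alone
- tape_roll: black roll of tape lying flat, 90 mm across, 22 mm high, origin at the centre of its underside; to be left alone
- wood_block: wooden block 100 x 60 x 45 mm, origin at the centre of its underside; to be left alone
Not all that is in view belongs to the job. Leave any green or purple look-alike of the long_plate alone. Leave any orange or purple look-alike of the middle_plate alone.

How it is judged:
By the outcome, as a careful person would: the job done as asked, in the order asked, and still so for the second after the job is handed in, with the robot touching nothing.
Of long_plate, middle_plate, short_plate only 2 to 3 are there at a start; the rules pass over those that are not, and their reading is None.
At some moment in a run one of short_plate may be knocked a few centimetres aside while the robot is not near it.
Once in a run the grip may slacken for a moment while it holds something.
It also fails if it takes over 210 s, if anything falls off the work surface, if the arm or the gripper's body presses on something with over 40 N, if the wrist force passes 120 N, or if a joint passes its speed limit or range.

## Robot

A 7-joint arm with a two-finger parallel gripper is mounted at the origin on the work surface. World frame = base frame: x ahead of the robot, y to its left, z up, the work surface at z = 0. Lengths are in m, angles in rad, forces in N, time in s.
With the tool pointing down it reaches from about 0.425 to 0.875 m from the base axis. Payload 9.9 kg.
Tool frame: the origin (TCP) lies midway between the tips of the shut fingers; the grasp point (between the pads) lies arm.tcp_to_grasp behind it (arm.tcp_to_grasp is the distance from the TCP to the grasp point, in m); z points along the fingers, y is the direction in which the jaws open and shut (so a half turn about z gives the same grasp; the last joint's range is limited). The gripper opens to 85 mm and grips with 20 to 120 N. Pads are 22 mm wide; open, the fingers measure 114 mm over their backs; the gripper's body (76 mm by 85 mm) begins 54 mm behind the grasp point. The pads swing forward as they close: fully open they stand 13 mm farther back than shut.
Start: joints at [1.217, 0.576, 0.025, 1.437, -0.015, 1.129, -0.057], TCP at [0.18, -0.651, 0.231] pointing down, gripper open.
Joint ranges: [-2.76, 2.76], [-0.34, 2.15], [-1.52, 1.57], [0.19, 2.46], [-1.09, 4.23], [0.17, 1.99], [-2.82, 2.82]. Speed limits (rad/s): [2.22, 2.22, 3.01, 3.01, 3.14, 3.14, 3.14].

## Interface

Orientations are given as a 3x3 rotation matrix whose columns are the frame's x, y, z axes.
In Python, from rig import arm gives the robot as it stands.
- The arm moves only by the tool jog_arm, never from a script. Its argument "steps" is text: rows parted by semicolons, each of 7 numbers parted by spaces: the closure, from 0 (fully open) to 1 (shut), then the shift along the world's x, y, z in mm, then the turn, a rotation vector about the world's x, y, z in degrees. In form: grip dx dy dz ax ay az; .... A call has 1 to 12 rows; each row shifts and turns the commanded pose from where the row before left it; what a row does not reach is not made up. A row lasts 1/10 s, in which the tool goes at most 50 mm and 8.59 degrees, less where a joint would pass 70% of its speed; a pose out of reach is approached as far as the arm can. A call with a gripper value outside its range is refused whole. The fingers move at their own pace and stop on an object; "force" is the grip in N (left out, the last holds). Time passes only in rows, so rows that do not move let the fingers close. It gives the time, the measured TCP pose, the force and the opening at its end, in the units of the state.
- arm.get_state(): the state, without advancing time (a new reading comes with each control period).
- arm.capture(name): name is "side" or "top"; returns the picture (400x640x3 uint8, red, green, blue); there is no depth.
- arm.get_calibration(name): a dict with "K" (3x3 intrinsics, pixels), "T" (4x4, takes a point from camera to world coordinates). Camera axes: x right, y up, looking along -z (the intrinsics and any distortion apply to the point x, -y, -z); pixel columns grow to the right and rows downward; lengths in m; the calibration is good to about 2 mm. A picture is of the moment at which its call begins. get_calibration takes no time and is no camera call.
- arm.finish_job(): hands the job in, once; it reports no verdict.
The state is a dict: "time": time; "joint_pos": joint angles; "joint_vel": joint speeds; "joint_torque": joint torques, N m; "tcp_pos": TCP position; "orientation": TCP orientation; "wrist_force": force on the tool from outside, world axes, zero at the start; "wrist_torque": the same for the moment, N m; "opening": opening from 0.0 (shut) to 1.0 (fully open).
Only numpy, scipy, OpenCV 4.12 (cv2) and the standard library are available. Lean on these libraries where they do the work, as an engineer would, in place of code of your own. Each camera call takes 0.05 s, during which the arm holds its last target.

## Working session

There is one attempt and no reset: what is moved stays moved. The work goes in short steps, Python scripts to look and compute and a tool call to move; the robot and the scene stay as the last step left them, time stands still between calls to the robot, and variables do not carry over. Pictures are saved under pics/ and viewed, and the job is handed in when it is done.

Besides the shell and the picture viewer there is one more tool, called after "Request:" in YAML: its name, and indented under it one key for each argument. jog_arm: Moves the arm, as the interface text tells. Its arguments: {"type":"object","properties":{"steps":{"type":"string"},"force":{"type":"number"}},"required":["steps"]}

```bash
ls; mkdir -p pics
cat > h.py <<'E'
import numpy as np,cv2
from rig import arm
def cap(n,f=None):
    im=arm.capture(n)
    if f: cv2.imwrite('pics/'+f+'.png',cv2.cvtColor(im,cv2.COLOR_RGB2BGR))
    return im
def ray(n,u,v):
    c=arm.get_calibration(n);K=np.array(c['K']);T=np.array(c['T'])
    d=np.linalg.inv(K)@[u,v,1.]
    d=np.array([d[0],-d[1],-d[2]])
    return T[:3,3],T[:3,:3]@d
def onz(n,u,v,z):
    o,d=ray(n,u,v);return o+d*(z-o[2])/d[2]
def proj(n,P):
    c=arm.get_calibration(n);K=np.array(c['K']);T=np.array(c['T'])
    p=T[:3,:3].T@(np.asarray(P,float)-T[:3,3]);p=np.array([p[0],-p[1],-p[2]])
    q=K@p;return q[:2]/q[2]
def crop(im,f,x0,y0,x1,y1,s):
    c=cv2.resize(im[y0:y1,x0:x1],None,fx=s,fy=s,interpolation=cv2.INTER_CUBIC)
    cv2.imwrite('pics/'+f+'.png',cv2.cvtColor(c,cv2.COLOR_RGB2BGR))
def tri(u1,u2):
    o1,d1=ray('side',*u1);o2,d2=ray('top',*u2)
    A=np.c_[d1,-d2];t=np.linalg.lstsq(A,o2-o1,rcond=None)[0]
    a=o1+t[0]*d1;b=o2+t[1]*d2;return (a+b)/2,np.linalg.norm(a-b)
E
python3 - <<'E'
from h import *
np.set_printoptions(precision=4,suppress=True)
cap('side','s0');cap('top','t0')
for n in('side','top'):print(arm.get_calibration(n))
print(arm.get_state(),arm.tcp_to_grasp)
E
```

```text
pics
{'K': array([[421.53  ,   0.    , 320.2951],
       [  0.    , 421.53  , 205.6667],
       [  0.    ,   0.    ,   1.    ]]), 'T': array([[-0.9955,  0.0305, -0.0899,  0.4425],
       [-0.0935, -0.4813,  0.8716,  1.0917],
       [-0.0167,  0.876 ,  0.482 ,  0.6862],
       [ 0.    ,  0.    ,  0.    ,  1.    ]])}
{'K': array([[398.0251,   0.    , 317.8231],
       [  0.    , 398.0251, 202.1315],
       [  0.    ,   0.    ,   1.    ]]), 'T': array([[-0.0224,  0.9811, -0.1921,  0.3138],
       [-0.9996, -0.0248, -0.0098, -0.002 ],
       [-0.0144,  0.1918,  0.9813,  1.3335],
       [ 0.    ,  0.    ,  0.    ,  1.    ]])}
{'time': 0.1, 'joint_pos': array([ 1.2172,  0.5765,  0.0249,  1.4378, -0.015 ,  1.129 , -0.0565]), 'joint_vel': array([-0.0016, -0.0016,  0.001 , -0.002 ,  0.0023, -0.0007, -0.001 ]), 'joint_torque': array([  0.0051, -76.73  ,   2.2579, -28.6603,   0.016 ,   0.0087,
         0.    ]), 'tcp_pos': array([ 0.1798, -0.6502,  0.2305]), 'orientation': array([[ 0.9638,  0.2666, -0.0005],
       [ 0.2666, -0.9638,  0.0014],
       [-0.0001, -0.0015, -1.    ]]), 'wrist_force': array([ 0.2258,  0.1418, -0.5868]), 'wrist_torque': array([-0.0141, -0.0425,  0.0292]), 'opening': 1.0006739199374226} 0.0187
```

```bash
ls -la; ls pics
```

```text
total 16
drwxr-xr-x  3 agent agent 4096 Dec  6 01:01 .
drwxr-xr-x 23 root  root  4096 Dec  6 01:01 ..
-rw-r--r--  1 agent agent  969 Dec  6 01:01 h.py
drwxr-xr-x  2 agent agent 4096 Dec  6 01:01 pics
s0.png
t0.png
```

View pics/s0.png

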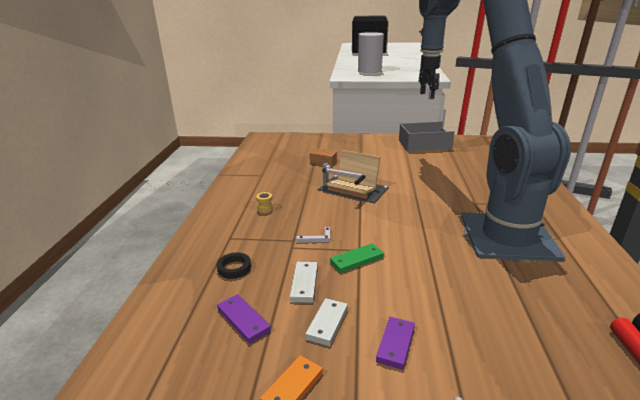

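View pics/t0.png

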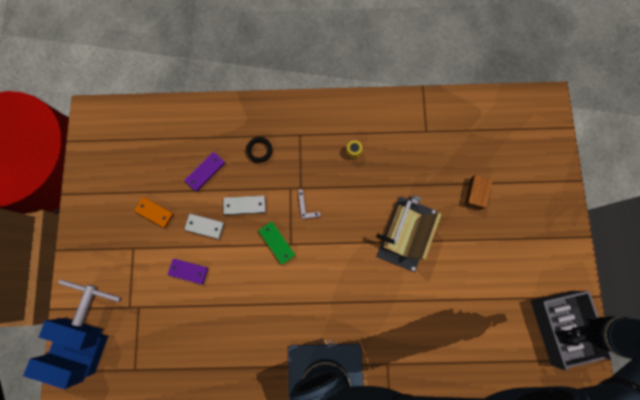

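Run:
```python
from h import *
np.set_printoptions(precision=4,suppress=True)
t=cv2.cvtColor(cv2.imread('pics/t0.png'),cv2.COLOR_BGR2RGB);s=cv2.cvtColor(cv2.imread('pics/s0.png'),cv2.COLOR_BGR2RGB)
crop(t,'t0a',130,130,330,280,4);crop(t,'t0b',350,180,470,280,6);crop(s,'s0a',200,180,420,345,3.6);crop(s,'s0b',300,140,400,210,8)
for n,im in(('top',t),('side',s)):
    h=cv2.cvtColor(im,cv2.COLOR_RGB2HSV)
    m=((h[...,1]<50)&(h[...,2]>150)).astype(np.uint8)
    m[:170]=0 
    N,L,S,C=cv2.connectedComponentsWithStats(m)
    for i in range(1,N):
        if 60<S[i,4]<3000:
            c=np.argwhere(L==i)[:,::-1].astype(np.float32)
            P=np.array([onz(n,u,v,0.018 if n=='top' else .014)[:2] for u,v in c])*1000
            r=cv2.minAreaRect(P.astype(np.float32))
            print(n,S[i],C[i],r)
```

```text
top [224 196  40  17 553] [243.745  204.1338] ((570.8505859375, 261.7559814453125), (51.18001937866211, 132.49058532714844), 1.6260902881622314)
top [395 202  15  40 115] [401.887  222.3739] ((499.7257080078125, -268.0487976074219), (10.60986042022705, 139.46458435058594), 66.87093353271484)
top [186 215  36  22 472] [203.3941 225.4958] ((501.5569763183594, 395.6966857910156), (113.59636688232422, 50.94212341308594), 73.67225646972656)
top [ 75 287  16  37 126] [ 82.7302 302.873 ] ((252.4335174560547, 781.1734619140625), (12.829504013061523, 117.55823516845703), 72.85099792480469)Traceback (most recent call last):
  File "<stdin>", line 13, in <module>
  File "h.py", line 13, in onz
    o,d=ray(n,u,v);return o+d*(z-o[2])/d[2]
        ~~~^^^^^^^
  File "h.py", line 8, in ray
    c=arm.get_calibration(n);K=np.array(c['K']);T=np.array(c['T'])
ValueError: time passes only in moves, steps and waits
```

```bash
python3 - <<'E'
from rig import arm
import numpy as np
np.savez('cal.npz',**{n+k:np.array(arm.get_calibration(n)[k]) for n in('side','top') for k in 'KT'})
print(arm.get_state()['time'])
E
sed -i "s/c=arm.get_calibration(n);K=np.array(c\['K'\]);T=np.array(c\['T'\])/K=CAL[n+'K'];T=CAL[n+'T']/; s/^from rig.*/&\nCAL=dict(np.load('\.\/cal.npz'))/" h.py; cat h.py | head -20
```

```text
0.1
import numpy as np,cv2
from rig import arm
CAL=dict(np.load('cal.npz'))
def cap(n,f=None):
    im=arm.capture(n)
    if f: cv2.imwrite('pics/'+f+'.png',cv2.cvtColor(im,cv2.COLOR_RGB2BGR))
    return im
def ray(n,u,v):
    K=CAL[n+'K'];T=CAL[n+'T']
    d=np.linalg.inv(K)@[u,v,1.]
    d=np.array([d[0],-d[1],-d[2]])
    return T[:3,3],T[:3,:3]@d
def onz(n,u,v,z):
    o,d=ray(n,u,v);return o+d*(z-o[2])/d[2]
def proj(n,P):
    K=CAL[n+'K'];T=CAL[n+'T']
    p=T[:3,:3].T@(np.asarray(P,float)-T[:3,3]);p=np.array([p[0],-p[1],-p[2]])
    q=K@p;return q[:2]/q[2]
def crop(im,f,x0,y0,x1,y1,s):
    c=cv2.resize(im[y0:y1,x0:x1],None,fx=s,fy=s,interpolation=cv2.INTER_CUBIC)
```

View pics/t0a.png

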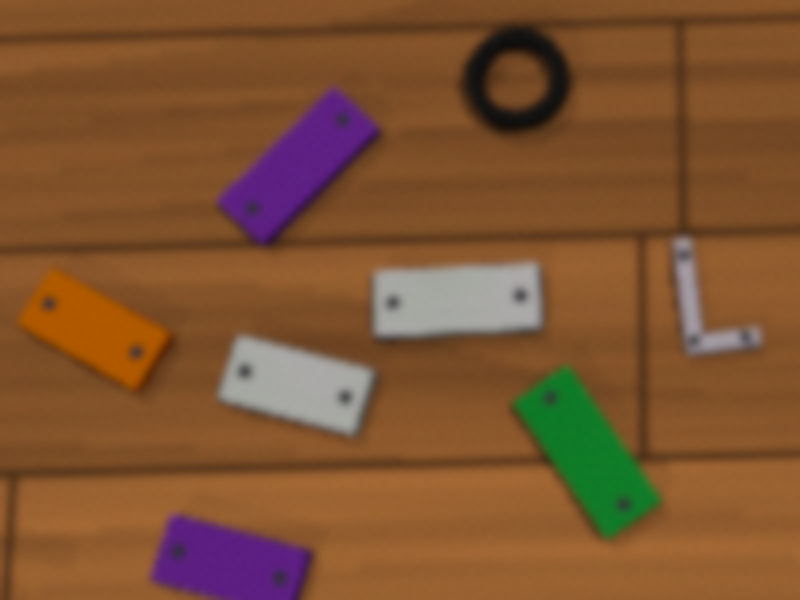

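View pics/t0b.png

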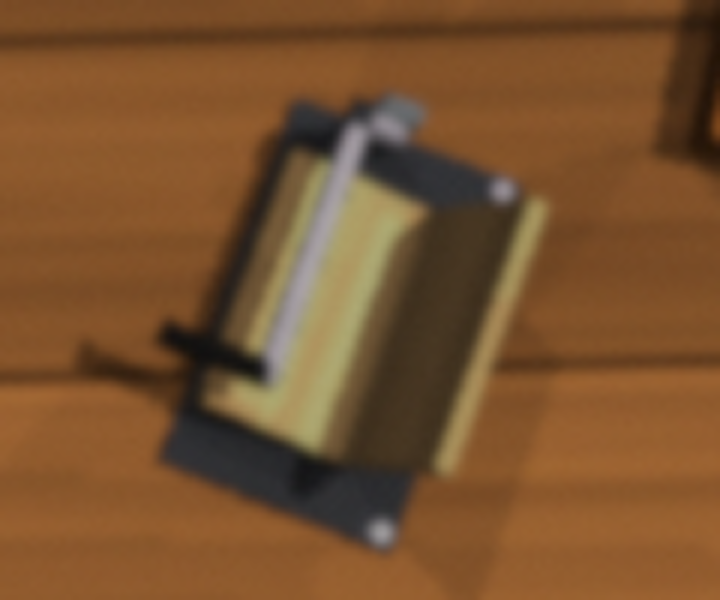

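View pics/s0a.png

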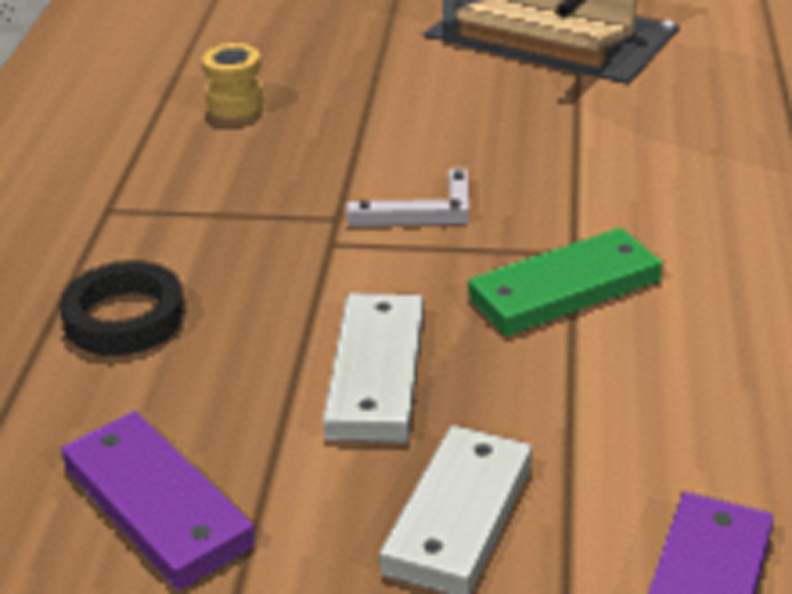

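View pics/s0b.png

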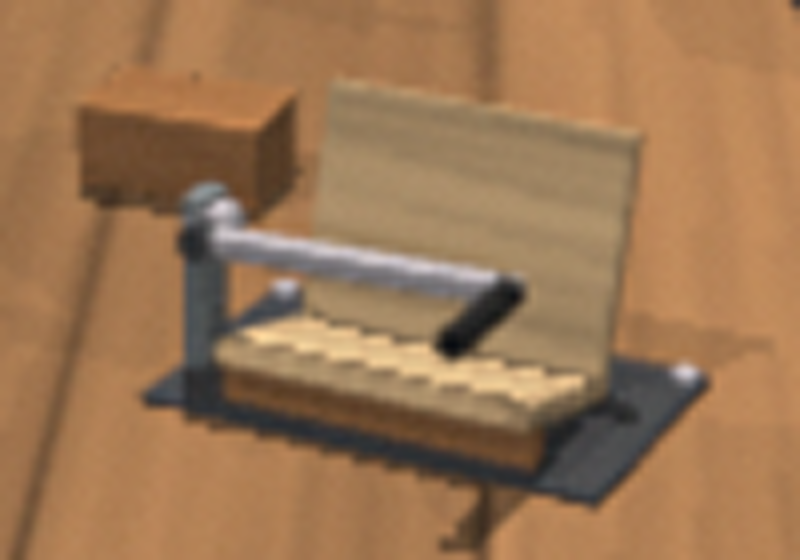

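Run:
```python
from h import *
t=cv2.cvtColor(cv2.imread('pics/t0.png'),cv2.COLOR_BGR2RGB);s=cv2.cvtColor(cv2.imread('pics/s0.png'),cv2.COLOR_BGR2RGB)
crop(t,'t0f',290,180,330,225,12);crop(s,'s0f',290,222,340,250,15)
```

```text
(no output)
```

View pics/t0f.png

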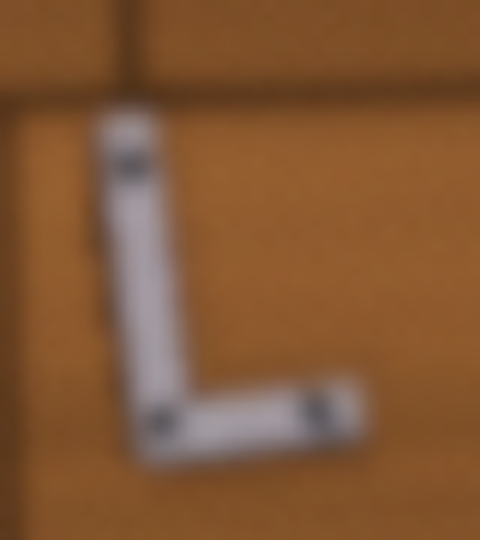

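View pics/s0f.png

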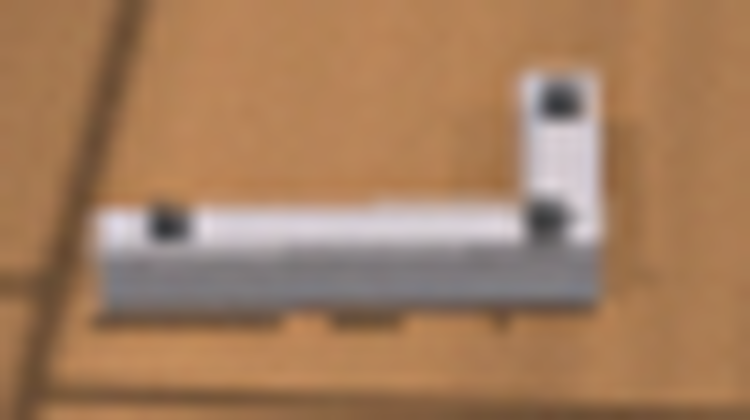

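```bash
cat > fit.py <<'E'
from h import *
from scipy.optimize import least_squares
np.set_printoptions(precision=4,suppress=True)
def fit(obs,x0):
    # obs: (view,u,v,local xyz mm)
    def w(p,L):
        c,s=np.cos(p[2]),np.sin(p[2]);return np.array([p[0]+c*L[0]/1e3-s*L[1]/1e3,p[1]+s*L[0]/1e3+c*L[1]/1e3,L[2]/1e3])
    f=lambda p:np.concatenate([proj(n,w(p,L))-[u,v] for n,u,v,L in obs])
    r=least_squares(f,x0,loss='soft_l1');return r.x,f(r.x).reshape(-1,2)
def pc(n,off,s,pts):
    return [(n,off[0]+(x+.5)/s-.5,off[1]+(y+.5)/s-.5,L) for x,y,L in pts]
E
python3 - <<'E'
from fit import *
ft=pc('top',(290,180),12,[(102,112,(14,-84,14)),(157,110,(0,-84,14)),(142,465,(14,14,14)),(358,380,(-48,0,14)),(364,437,(-48,14,14)),(187,398,(0,0,14))])
fs=pc('side',(290,222),15,[(100,248,(14,-84,14)),(93,210,(0,-84,14)),(600,245,(14,14,14)),(525,205,(0,0,14)),(522,72,(-48,0,14)),(600,72,(-48,14,14)),(105,308,(14,-84,0)),(600,303,(14,14,0))])
for o in(ft,fs,ft+fs):
    x,r=fit(o,[.55,.1,1.57]);print('fence',x,np.degrees(x[2]),abs(r).max());print(r.T)
st=pc('top',(350,180),6,[(295,103,(60,-111,4)),(165,460,(60,111,4)),(395,550,(-76,111,4))])
ss=pc('side',(300,140),8,[(145,400,(60,-111,4)),(595,503,(60,111,4)),(710,378,(-76,111,4))])
sb=pc('side',(300,140),8,[(332,80,(-58.5,-75,120.3)),(640,137,(-58.5,75,120.3))])
for o in(st,ss,ss+sb,st+ss+sb):
    x,r=fit(o,[.45,-.25,1.3]);print('stand',x,np.degrees(x[2]),abs(r).max());print(r.T)
t=cv2.cvtColor(cv2.imread('pics/t0.png'),cv2.COLOR_BGR2HSV);s=cv2.cvtColor(cv2.imread('pics/s0.png'),cv2.COLOR_BGR2HSV)
for n,h,vt in(('top',t,150),('side',s,195)):
    m=((h[...,1]<50)&(h[...,2]>vt)).astype(np.uint8)
    m=cv2.morphologyEx(m,cv2.MORPH_CLOSE,np.ones((5,5)))
    m[:170]=0 
    N,L,S,C=cv2.connectedComponentsWithStats(m)
    for i in range(1,N):
        if 300<S[i,4]<3000:
            c=np.argwhere(L==i)[:,::-1].astype(np.float32)
            P=np.array([onz(n,u,v,0.018)[:2] for u,v in c])*1000
            cov=np.cov((P-P.mean(0)).T);w,V=np.linalg.eigh(cov)
            print(n,S[i],P.mean(0),'ext',np.sqrt(12*w),'dir',np.degrees(np.arctan2(V[1,1],V[0,1])))
E
```

```text
fence [0.5359 0.0548 1.6613] 95.18614984549743 0.698578941279095
[[ 0.3458 -0.148   0.0305 -0.0823 -0.1092 -0.0172]
 [ 0.4223  0.1235 -0.6986  0.1995 -0.4651  0.3207]]
fence [0.5381 0.0538 1.6636] 95.31476715776259 0.43038727047047587
[[-0.3105  0.4021  0.0638  0.2052  0.2727 -0.3137 -0.4304  0.0927]
 [ 0.0437 -0.0426 -0.212  -0.0975  0.1765  0.113   0.0611 -0.0559]]
fence [0.5373 0.0546 1.6604] 95.135595911771 1.1148369923414805
[[ 0.427  -0.0672  0.0867 -0.0244 -0.0549  0.0422 -0.0993  0.6262  0.2896
   0.4407  0.5498 -0.0338 -0.2203  0.3173]
 [ 0.0146 -0.2806 -1.1148 -0.199  -0.8648 -0.0906  0.1387  0.0503 -0.0592
   0.0439  0.308   0.2521  0.1571  0.0984]]
stand [ 0.465  -0.2774  1.174 ] 67.26329510938358 1.377647099098823
[[ 0.073  -0.43    0.3367]
 [-1.3776  0.2879  0.5359]]
stand [ 0.4673 -0.2742  1.1603] 66.48007632320835 0.6556453935392597
[[-0.6556  0.2508  0.2996]
 [-0.2892  0.161  -0.0672]]
stand [ 0.4668 -0.2751  1.1559] 66.22773240491645 0.4900726777390787
[[-0.4901  0.2658  0.4644 -0.0122 -0.2423]
 [-0.4689  0.0797 -0.1046  0.226   0.1361]]
stand [ 0.466  -0.2769  1.1701] 67.04260456079614 1.653707577473
[[ 0.055  -0.6889  0.016  -0.2233  0.9088  0.5389 -0.099  -0.1329]
 [-1.6537 -0.1003  0.2921 -0.4644 -0.3093 -0.549   0.1082 -0.1988]]
top [224 196  40  17 589] [570.8569 261.2305] ext [ 51.1244 134.0623] dir 91.77399154533673
top [186 215  36  22 511] [501.5171 395.6471] ext [ 50.7333 113.4966] dir 74.1410810582192
side [290 262  27  35 758] [572.6362 264.8875] ext [ 54.2297 138.5375] dir 91.22182711117743
side [306 299  41  41 937] [504.4692 398.1669] ext [ 54.1704 118.2559] dir 74.03102455369867
```

```bash
cat > geo.py <<'E'
from fit import *
from scipy.spatial.transform import Rotation as R
ST=np.array([.4665,-.276]);SY=np.radians(66.6)
FE=np.array([.5373,.0545]);FY=np.radians(95.2)
def stw(x,y,z):
    c,s=np.cos(SY),np.sin(SY);return np.array([ST[0]+(c*x-s*y)/1e3,ST[1]+(s*x+c*y)/1e3,z/1e3])
def few(x,y,z):
    c,s=np.cos(FY),np.sin(FY);return np.array([FE[0]+(c*x-s*y)/1e3,FE[1]+(s*x+c*y)/1e3,z/1e3])
def peg(a,x=65): return stw(x,-95+150*np.cos(a),72+150*np.sin(a))
def down(yang):
    y=np.array([np.cos(yang),np.sin(yang),0]);z=np.array([0,0,-1.]);return np.c_[np.cross(y,z),y,z]
def go(p,Rm):
    s=arm.get_state();Rc=np.array(s['orientation'])
    if np.dot(Rm[:,1],Rc[:,1])<0: Rm=Rm@np.diag([-1,-1,1])
    rv=R.from_matrix(Rm@Rc.T).as_rotvec(degrees=True)
    print('t',s['time'],'tcp',s['tcp_pos']*1e3,'q',s['joint_pos'],'F',s['wrist_force'],'op',s['opening'])
    print('dpos mm',(np.asarray(p)-s['tcp_pos'])*1e3,'rv deg',rv)
E
python3 - <<'E'
from geo import *
for a in(0,.1,.2,.3,.4):
    print(a,*[(proj(n,peg(a,x))) for n in('side','top') for x in(30,90)])
def cc(off,s,x,y):return off[0]+(x+.5)/s-.5,off[1]+(y+.5)/s-.5
print('obs side',cc((300,140),8,515,287),cc((300,140),8,450,345),'top',cc((350,180),6,268,372),cc((350,180),6,165,332))
print(tri(cc((300,140),8,482,317),cc((350,180),6,215,352)), peg(.1,60))
go(peg(.1)+[0,0,.08-.0187],down(SY+np.pi/2))
E
```

```text
0 [363.4869 177.6235] [356.1983 184.4763] [393.8227 241.5269] [375.996  234.4285]
0.1 [363.4283 173.5921] [356.1017 180.346 ] [394.7343 240.8502] [376.6959 233.6718]
0.2 [362.9633 169.482 ] [355.5886 176.1301] [395.8245 239.7147] [377.5745 232.4586]
0.3 [362.0921 165.3401] [354.6595 171.8766] [397.0871 238.1171] [378.6282 230.7868]
0.4 [360.8202 161.2146] [353.3204 167.6352] [398.5132 236.0606] [379.8505 228.6605]
obs side (363.9375, 175.4375) (355.8125, 182.6875) top (394.25, 241.58333333333334) (377.0833333333333, 234.91666666666666)
(array([ 0.4393, -0.1998,  0.0782]), np.float64(0.0020356729492158362)) [ 0.4405 -0.1994  0.087 ]
t 0.1 tcp [ 179.8214 -650.1803  230.5133] q [ 1.2172  0.5765  0.0249  1.4378 -0.015   1.129  -0.0565] F [ 0.2258  0.1418 -0.5868] op 1.0006739199374226
dpos mm [262.7044 455.3798 -82.2383] rv deg [-0.0634 -0.0637 51.1378]
```

Request:
jog_arm:
  steps: "0 22 38 0 0 0 4.3;0 22 38 0 0 0 4.3;0 22 38 0 0 0 4.3;0 22 38 0 0 0 4.3;0 22 38 0 0 0 4.3;0 22 38 0 0 0 4.3;0 22 38 0 0 0 4.3;0 22 38 0 0 0 4.3;0 22 38 0 0 0 4.3;0 22 38 0 0 0 4.3;0 22 38 0 0 0 4.3;0 22 38 -30 0 0 4"
  force: 40

```text
time: 1.3
tcp_pos: [0.4453, -0.1957, 0.2053]
orientation: [[0.392, 0.92, 0.006], [0.92, -0.392, -0.002], [0.0, 0.006, -1.0]]
wrist_force: [1.6, -0.7, -0.6]
opening: 1.004
```

Run:
```python
from geo import *
go(peg(.05)-[0,0,.0187],down(SY+np.pi/2))
```

```text
t 1.3 tcp [ 445.2847 -195.6585  205.2908] q [ 0.5574  0.3346 -0.3207  1.9556  0.1371  0.8659 -0.2377] F [ 1.5586 -0.7341 -0.555 ] op 1.004124819423859
dpos mm [  -3.2745    1.0813 -144.4939] rv deg [ 0.1232  0.3265 -0.3333]
```

Request:
jog_arm:
  steps: "0 -1 0 -28 0 0 0;0 -1 0 -28 0 0 0;0 -1 0 -28 0 0 0;0 0 0 -28 0 0 0;0 0 0 -28 0 0 0;0 0 0 0 0 0 0"

```text
time: 1.9
tcp_pos: [0.4376, -0.196, 0.0604]
orientation: [[0.394, 0.919, -0.005], [0.919, -0.394, 0.002], [-0.0, -0.006, -1.0]]
wrist_force: [-0.2, 0.5, 0.7]
opening: 0.998
```

Request:
jog_arm:
  steps: "1 0 0 0 0 0 0;1 0 0 0 0 0 0;1 0 0 0 0 0 0;1 0 0 0 0 0 0;1 0 0 0 0 0 0;1 0 0 0 0 0 0;1 0 0 0 0 0 0;1 0 0 0 0 0 0"
  force: 40

```text
time: 2.7
tcp_pos: [0.4411, -0.1976, 0.0636]
orientation: [[0.395, 0.919, 0.003], [0.919, -0.395, -0.001], [0.0, 0.003, -1.0]]
wrist_force: [4.7, -2.9, -0.1]
opening: 0.168
```

Run:
```python
from geo import *
go(peg(.05)-[0,0,.0187],down(SY+np.pi/2))
im=cap('side');crop(im,'s1',280,100,440,220,5)
im=cap('top');crop(im,'t1',350,170,470,270,5)
```

```text
t 2.7 tcp [ 441.1361 -197.5742   63.6402] q [ 0.4931  0.5396 -0.2436  2.1211  0.2594  0.5051 -0.3509] F [ 4.7194 -2.9467 -0.0724] op 0.16758477488488913
dpos mm [ 0.874   2.9969 -2.8433] rv deg [ 0.0588  0.1726 -0.1316]
```

View pics/s1.png

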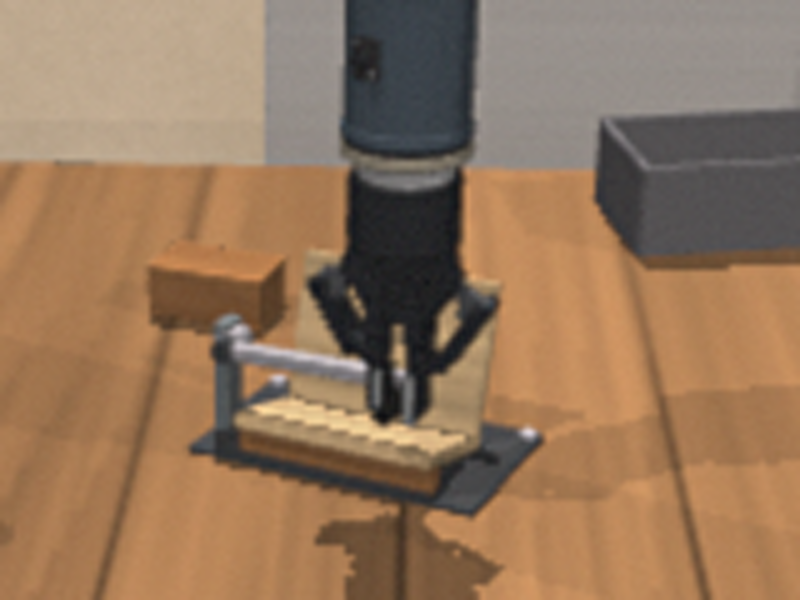

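Run:
```python
from geo import *
a=np.linspace(.05,2.12,17)
P=np.array([peg(x) for x in a])*1e3
print(np.round(np.diff(P,axis=0),1).tolist())
```

```text
[[2.0, -0.9, 19.3], [4.3, -1.9, 18.8], [6.5, -2.8, 18.1], [8.6, -3.7, 17.0], [10.5, -4.6, 15.6], [12.3, -5.3, 14.0], [13.8, -6.0, 12.2], [15.2, -6.6, 10.1], [16.2, -7.0, 7.9], [17.0, -7.4, 5.6], [17.6, -7.6, 3.1], [17.8, -7.7, 0.6], [17.7, -7.7, -1.9], [17.3, -7.5, -4.3], [16.7, -7.2, -6.7], [15.7, -6.8, -9.0]]
```

Request:
jog_arm:
  steps: "1 2 -1 19 0 0 0;1 4 -2 19 0 0 0;1 7 -3 18 0 0 0;1 9 -4 17 0 0 0;1 10 -5 16 0 0 0;1 12 -5 14 0 0 0;1 14 -6 12 0 0 0;1 15 -6 10 0 0 0"

```text
time: 3.6
tcp_pos: [0.5044, -0.2249, 0.189]
orientation: [[0.394, 0.919, -0.017], [0.919, -0.394, 0.005], [-0.002, -0.018, -1.0]]
wrist_force: [-28.8, 14.5, 42.1]
opening: 0.167
```

Request:
jog_arm:
  steps: "1 16 -7 8 0 0 0;1 17 -8 5 0 0 0;1 18 -8 3 0 0 0;1 18 -8 1 0 0 0;1 17 -7 -2 0 0 0;1 17 -7 -4 0 0 0;1 17 -7 -7 0 0 0;1 16 -7 -9 0 0 0;1 0 0 0 0 0 0;1 0 0 0 0 0 0"

```text
time: 4.6
tcp_pos: [0.6481, -0.2878, 0.1832]
orientation: [[0.395, 0.919, -0.001], [0.919, -0.395, 0.0], [-0.0, -0.001, -1.0]]
wrist_force: [-2.4, 0.4, 3.9]
opening: 0.168
```

Run:
```python
from geo import *
go(peg(2.1)-[0,0,.0187],down(SY+np.pi/2))
```

```text
t 4.6 tcp [ 648.0676 -287.7778  183.1925] q [ 0.5035  0.6749 -0.2803  1.3879  0.1946  1.1073 -0.2113] F [-2.4189  0.3874  3.8677] op 0.16819712213950772
dpos mm [ 0.9324  3.628  -0.4111] rv deg [-0.0167 -0.0822 -0.1564]
```

Request:
jog_arm:
  steps: "1 3 -1 -2 0 0 0;1 3 -1 -2 0 0 0;1 0 0 0 0 0 0;1 0 0 0 0 0 0"

```text
time: 5.0
tcp_pos: [0.649, -0.288, 0.1823]
orientation: [[0.395, 0.919, -0.01], [0.919, -0.395, 0.002], [-0.002, -0.01, -1.0]]
wrist_force: [-30.7, 10.8, 38.9]
opening: 0.165
```

Request:
jog_arm:
  steps: "0 0 0 0 0 0 0;0 0 0 0 0 0 0;0 0 0 0 0 0 0;0 0 0 0 0 0 0;0 0 0 0 0 0 0;0 0 0 25 0 0 0;0 0 0 25 0 0 0;0 0 0 20 0 0 0;0 0 20 20 0 0 0;0 0 30 0 0 0 0;0 0 30 0 0 0 0;0 0 30 0 0 0 0"

```text
time: 6.2
tcp_pos: [0.6546, -0.1788, 0.269]
orientation: [[0.395, 0.919, 0.0], [0.919, -0.395, 0.0], [0.0, 0.0, -1.0]]
wrist_force: [0.2, 1.0, 0.2]
opening: 1.0
```

Run:
```python
from geo import *
go(peg(2.1)-[0,0,.0187],down(SY+np.pi/2))
im=cap('side','s2f');crop(im,'s2',260,80,420,200,5)
im=cap('top','t2f');crop(im,'t2',350,150,470,270,5)
for a in(2.,2.1,2.2): print(a,*[(proj(n,peg(a,x))) for n in('side','top') for x in(30,90)])
```

```text
t 6.2 tcp [ 654.5904 -178.7692  269.0397] q [ 0.3654  0.5657 -0.2979  1.3611  0.167   1.2392 -0.3489] F [0.2262 1.0475 0.223 ] op 1.0000280686458631
dpos mm [  -5.5904 -105.3806  -86.2583] rv deg [-0.0103  0.0065 -0.1425]
2.0 [308.6657 130.4626] [299.7406 135.6742] [426.94   169.5318] [407.4809 162.1577]
2.1 [305.4439 131.8179] [296.472 137.04 ] [427.8313 166.1145] [408.5187 158.8123]
2.2 [302.4589 133.5394] [293.4501 138.7825] [428.5121 163.104 ] [409.3631 155.8778]
```

View pics/s2.png

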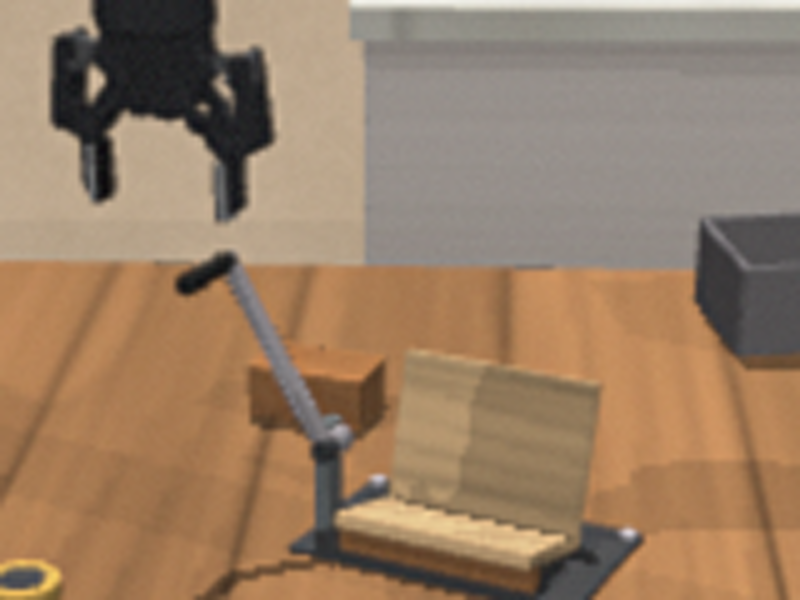

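View pics/t2.png

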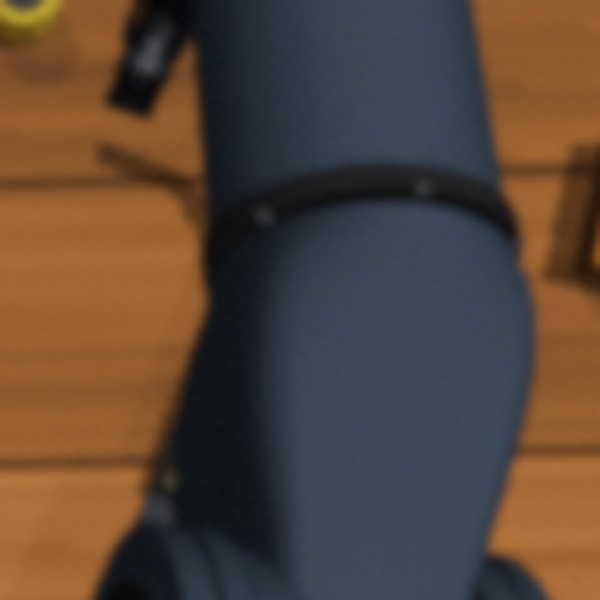

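Request:
jog_arm:
  steps: "0.34 -10 12 -20 0 0 4;0.34 -10 12 -30 0 0 4;0.34 -10 12 -30 0 0 4;0.34 -10 12 -30 0 0 4;0.34 -10 12 -30 0 0 4;0.34 -10 12 -30 0 0 4;0.34 -10 12 -30 0 0 4;0.34 -5 12 -30 0 0 0.4;0.34 0 0 -19 0 0 0;0.34 0 0 0 0 0 0"

```text
time: 7.3
tcp_pos: [0.578, -0.0838, 0.0176]
orientation: [[-0.09, 0.996, -0.005], [0.996, 0.09, 0.0], [0.001, -0.004, -1.0]]
wrist_force: [-0.6, -0.4, -0.6]
opening: 0.662
```

Request:
jog_arm:
  steps: "0.34 0 0 -5 0 0 0;0.34 0 0 -4 0 0 0;0.34 0 0 -2 0 0 0;0.34 0 0 -2 0 0 0;0.34 0 0 -1 0 0 0;0.34 0 0 -1 0 0 0;0.34 0 0 0 0 0 0"

```text
time: 8.0
tcp_pos: [0.5796, -0.0838, 0.0051]
orientation: [[-0.09, 0.996, 0.0], [0.996, 0.09, -0.0], [-0.0, 0.0, -1.0]]
wrist_force: [-0.9, -0.3, -0.2]
opening: 0.658
```

Request:
jog_arm:
  steps: "0.34 0 0 -2 0 0 0;0.34 0 0 -2 0 0 0;0.34 0 0 -1 0 0 0;0.34 0 0 -1 0 0 0;0.34 0 0 0 0 0 0"

```text
time: 8.5
tcp_pos: [0.5795, -0.0838, -0.0011]
orientation: [[-0.09, 0.996, -0.0], [0.996, 0.09, 0.0], [0.0, -0.0, -1.0]]
wrist_force: [-0.7, 0.8, -0.6]
opening: 0.659
```

Request:
jog_arm:
  steps: "0.34 0 0 -1 0 0 0;0.34 0 0 -1 0 0 0;0.34 0 0 -1 0 0 0;0.34 0 0 0 0 0 0"

```text
time: 8.9
tcp_pos: [0.5796, -0.0838, -0.004]
orientation: [[-0.09, 0.996, -0.0], [0.996, 0.09, 0.0], [0.0, -0.0, -1.0]]
wrist_force: [-0.8, -0.2, 1.0]
opening: 0.659
```

Request:
jog_arm:
  steps: "0.2 0 0 34 0 0 0;0.2 0 20 30 0 0 -0.7;0.2 -1 40 0 0 0 -0.5;0.2 -1 40 0 0 0 -0.5;0.2 -1 40 0 0 0 -0.5;0.2 -1 40 0 0 0 -0.5;0.2 -1 40 0 0 0 -0.5;0.2 -1 40 0 0 0 -0.5;0.2 -1 40 0 0 0 0;0.2 -1 29 0 0 0 0;0.2 0 0 -15 0 0 0;0.2 0 0 0 0 0 0"

```text
time: 10.1
tcp_pos: [0.5703, 0.2452, 0.0434]
orientation: [[-0.027, 1.0, -0.002], [1.0, 0.027, -0.001], [-0.001, -0.003, -1.0]]
wrist_force: [0.1, -0.8, 0.0]
opening: 0.796
```

Run:
```python
from geo import *
go([.572,.245,-.002],down(np.radians(1.5)))
im=cap('side');crop(im,'s3',240,200,400,320,5)
```

```text
t 10.1 tcp [570.3019 245.1851  43.4012] q [-0.2923  0.7168 -0.3073  1.7705  0.3116  0.7052 -0.741 ] F [ 0.136  -0.7877  0.007 ] op 0.7957878531876865
dpos mm [  1.6981  -0.1851 -45.4012] rv deg [ 0.0814 -0.1424 -0.0599]
```

View pics/s3.png

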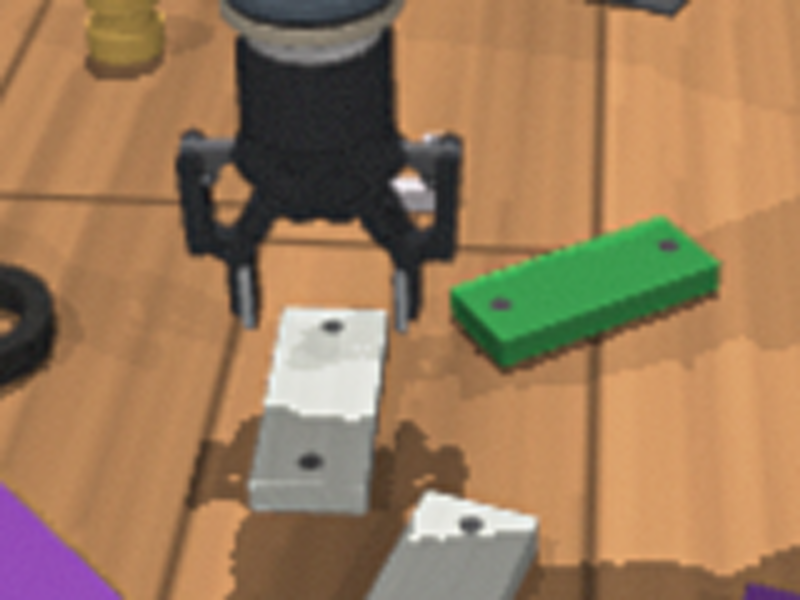

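Request:
jog_arm:
  steps: "0.2 1 0 -15 0 0 0;0.2 0 0 -15 0 0 0;0.2 0 0 -10 0 0 0;0.2 0 0 -5 0 0 0;0.5 0 0 0 0 0 0;0.5 0 0 0 0 0 0;0.5 0 0 0 0 0 0;0.5 0 0 0 0 0 0;0.5 0 0 0 0 0 0"
  force: 60

```text
time: 11.05
tcp_pos: [0.5726, 0.2451, 0.0002]
orientation: [[-0.025, 1.0, 0.0], [1.0, 0.025, -0.0], [-0.0, 0.0, -1.0]]
wrist_force: [0.4, 0.3, -2.2]
opening: 0.638
```

Run:
```python
from geo import *
# place: plate centre so end is 25 from long bar, side 20 from short bar
np.set_printoptions(suppress=True,precision=1)
print(few(-70-25,-28-20,0)*1e3,few(-70,-28,0)*1e3)
go([.572,.245,-.002],down(np.radians(1.5)))
```

```text
[593.7 -35.8   0. ] [571.5 -12.7   0. ]
t 11.05 tcp [572.6 245.1   0.2] q [-0.3  0.8 -0.3  1.8  0.3  0.6 -0.8] F [ 0.4  0.3 -2.2] op 0.6384271034252783
dpos mm [-0.6 -0.1 -2.2] rv deg [0. 0. 0.]
```

Request:
jog_arm:
  steps: "0.5 0 0 20 0 0 0;0.5 0 0 20 0 0 0;0.5 2 -15 0 0 0 0.4;0.5 3 -34 0 0 0 0.5;0.5 3 -36 0 0 0 0.5;0.5 3 -36 0 0 0 0.5;0.5 3 -36 0 0 0 0.5;0.5 3 -36 0 0 0 0.5;0.5 3 -36 0 0 0 0.5;0.5 3 -36 0 0 0 0.4;0.5 0 -33 0 0 0 0;0.5 0 0 0 0 0 0"

```text
time: 12.25
tcp_pos: [0.5941, -0.0617, 0.0387]
orientation: [[-0.083, 0.997, -0.002], [0.997, 0.083, -0.005], [-0.004, -0.003, -1.0]]
wrist_force: [-0.5, -0.5, -4.2]
opening: 0.637
```

Run:
```python
from geo import *
go([.5953,-.0536,.0002],down(FY-np.pi/2))
im=cap('side');crop(im,'s4',250,160,410,280,5)
```

```text
t 12.25 tcp [594.0655 -61.6671  38.7049] q [ 0.2478  0.7041 -0.3589  1.8373  0.382   0.6712 -0.2528] F [-0.4688 -0.4503 -4.1877] op 0.6369734913759012
dpos mm [  1.2345   8.0671 -38.5049] rv deg [ 0.2685 -0.1366  0.4259]
```

View pics/s4.png

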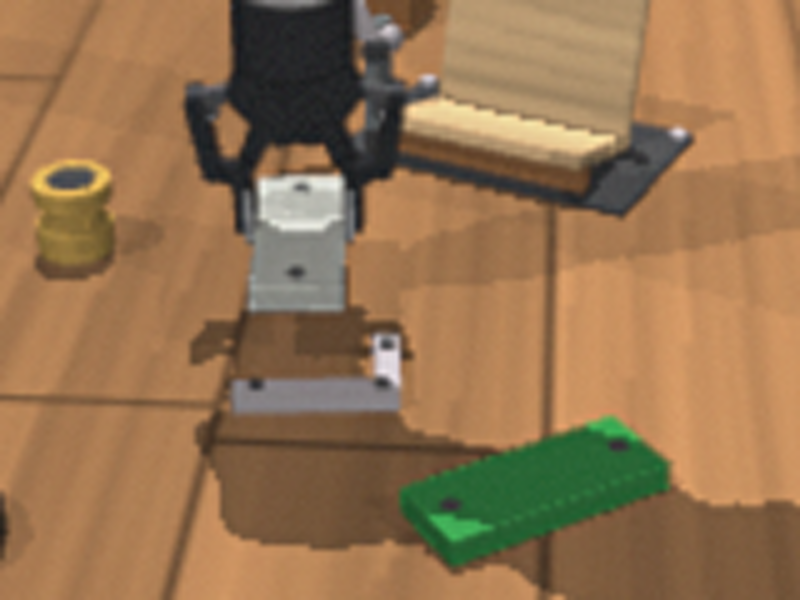

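Request:
jog_arm:
  steps: "0.5 1 0 -15 0 0 0;0.5 0 0 -15 0 0 0;0.5 0 0 -6 0 0 0.4;0.5 0 0 -3 0 0 0;0.5 0 0 0 0 0 0;0.5 -1 10 0 0 0 0;0.5 -1 10 0 0 0 0;0.5 0 0 0 0 0 0"
  force: 40

```text
time: 13.1
tcp_pos: [0.5948, -0.0297, 0.0016]
orientation: [[-0.102, 0.995, 0.001], [0.995, 0.102, 0.002], [0.002, 0.001, -1.0]]
wrist_force: [-0.3, 0.4, -3.4]
opening: 0.635
```

Run:
```python
from geo import *
go(few(-70-18,-28,0),down(FY-np.pi/2))
im=cap('side');crop(im,'s5',270,180,370,255,8)
```

```text
t 13.1 tcp [594.8363 -29.7052   1.6048] q [ 0.1813  0.7542 -0.333   1.8646  0.4112  0.5894 -0.3113] F [-0.282   0.447  -3.4176] op 0.6353545958634309
dpos mm [-21.6759  -0.895   -1.6048] rv deg [-0.0994  0.0553 -0.6356]
```

View pics/s5.png

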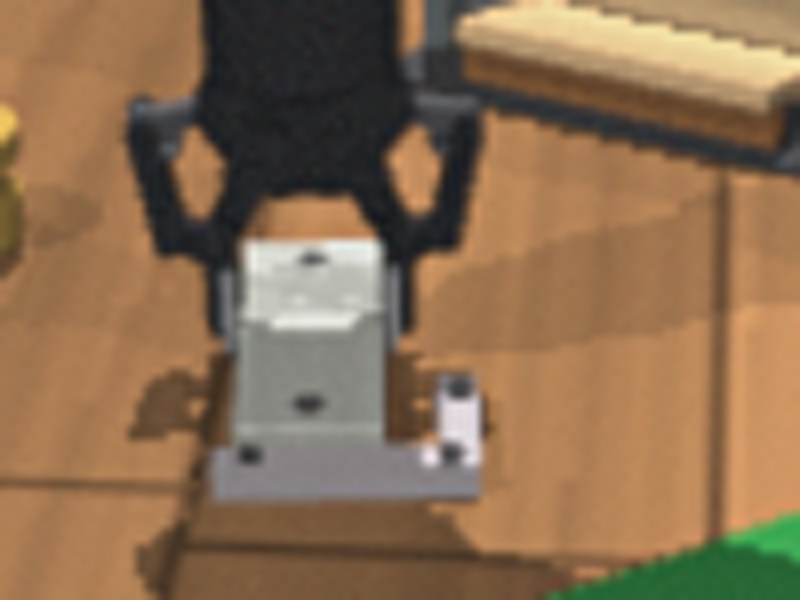

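Request:
jog_arm:
  steps: "0.5 0 0 -1.5 0 0 -0.5;0.5 -5 -0.5 0 0 0 0;0.5 -5 -0.5 0 0 0 0;0.5 -5 -0.5 0 0 0 0;0.5 -2 0 0 0 0 0;0.5 0 0 0 0 0 0;0.5 0 0 0 0 0 0"
  force: 25

```text
time: 13.85
tcp_pos: [0.5777, -0.0344, -0.0004]
orientation: [[-0.09, 0.996, 0.0], [0.996, 0.09, 0.0], [0.0, 0.0, -1.0]]
wrist_force: [1.4, -0.6, -2.7]
opening: 0.637
```

Request:
jog_arm:
  steps: "0.5 -1 0 0 0 0 0;0.5 -1 0 0 0 0 0;0.5 -1 0 0 0 0 0;0.5 -1 0 0 0 0 0;0.5 0 0 0 0 0 0"

```text
time: 14.35
tcp_pos: [0.5739, -0.0343, -0.0003]
orientation: [[-0.09, 0.996, 0.001], [0.996, 0.09, 0.0], [0.0, 0.001, -1.0]]
wrist_force: [1.2, 1.2, -4.0]
opening: 0.637
```

Run:
```python
from geo import *
go(few(-70-18,-28,0),down(FY-np.pi/2))
im=cap('side');crop(im,'s6',270,180,370,255,8)
```

```text
t 14.35 tcp [573.8575 -34.3444  -0.3306] q [ 0.1826  0.7373 -0.3199  1.9212  0.4181  0.5475 -0.3304] F [ 1.2048  1.2264 -3.9755] op 0.637229506278125
dpos mm [-0.6971  3.7443  0.3306] rv deg [-0.004   0.034   0.0462]
```

View pics/s6.png

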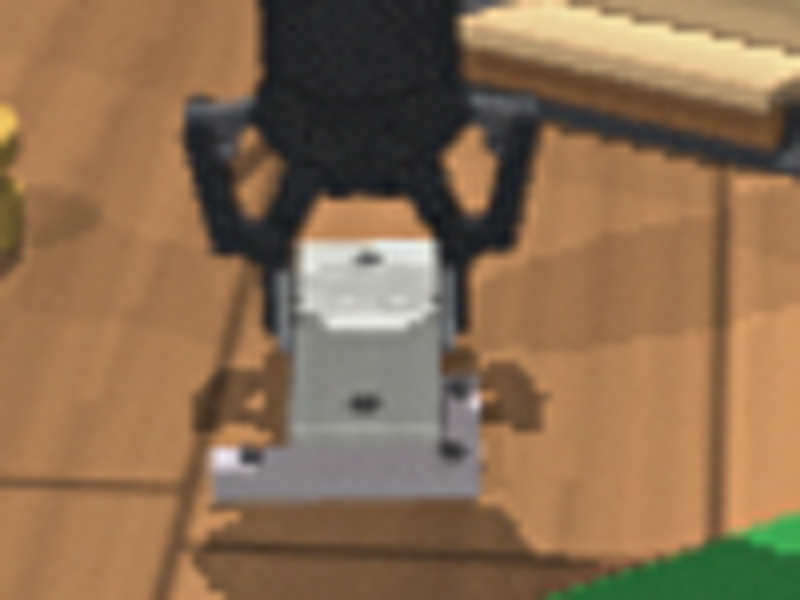

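Request:
jog_arm:
  steps: "0.5 0 1 0 0 0 0;0.5 0 1 0 0 0 0;0.5 0 1 0 0 0 0;0.5 0 1 0 0 0 0;0.5 0 0 0 0 0 0"

```text
time: 14.9
tcp_pos: [0.5735, -0.03, -0.0005]
orientation: [[-0.09, 0.996, -0.0], [0.996, 0.09, 0.0], [0.0, -0.0, -1.0]]
wrist_force: [0.3, 0.3, -3.1]
opening: 0.634
```

Request:
jog_arm:
  steps: "0.5 -0.5 1 0 0 0 0;0.5 -0.5 1 0 0 0 0;0.5 0 0 0 0 0 0"

```text
time: 15.2
tcp_pos: [0.5733, -0.0287, -0.0002]
orientation: [[-0.09, 0.996, 0.001], [0.996, 0.09, -0.0], [-0.0, 0.001, -1.0]]
wrist_force: [3.9, -2.6, -4.0]
opening: 0.639
```

Request:
jog_arm:
  steps: "0.5 -0.7 1 0 0 0 0;0.5 -0.7 0 0 0 0 0;0.5 0 0 0 0 0 0"

```text
time: 15.5
tcp_pos: [0.5732, -0.0287, -0.0]
orientation: [[-0.088, 0.996, 0.004], [0.996, 0.088, -0.001], [-0.001, 0.003, -1.0]]
wrist_force: [8.8, -4.8, -6.8]
opening: 0.636
```

Request:
jog_arm:
  steps: "0.5 0 1 0 0 0 0;0.5 -0.5 1 0 0 0 0;0.5 0 0 0 0 0 0"

```text
time: 15.8
tcp_pos: [0.5732, -0.0287, 0.0001]
orientation: [[-0.087, 0.996, 0.004], [0.996, 0.087, -0.003], [-0.004, 0.004, -1.0]]
wrist_force: [9.9, -11.3, -6.2]
opening: 0.642
```

Request:
jog_arm:
  steps: "0.1 0 0 0 0 0 0;0.1 0 0 0 0 0 0;0.1 0 0 0 0 0 0"

```text
time: 16.1
tcp_pos: [0.5702, -0.0247, -0.0004]
orientation: [[-0.091, 0.996, -0.001], [0.996, 0.091, 0.001], [0.001, -0.001, -1.0]]
wrist_force: [0.4, -0.1, -0.5]
opening: 0.9
```

Run:
```python
from geo import *
go(few(-70-18,-28,0),down(FY-np.pi/2))
im=cap('side');crop(im,'s7',280,195,350,250,11)
im=cap('top');crop(im,'t7',280,170,360,230,9)
```

```text
t 16.1 tcp [570.2004 -24.6768  -0.3712] q [ 0.165   0.734  -0.3177  1.931   0.4168  0.5415 -0.3465] F [ 0.3769 -0.1099 -0.4706] op 0.9001367425249112
dpos mm [ 2.96   -5.9234  0.3712] rv deg [-0.0309 -0.0423  0.0007]
```

View pics/s7.png

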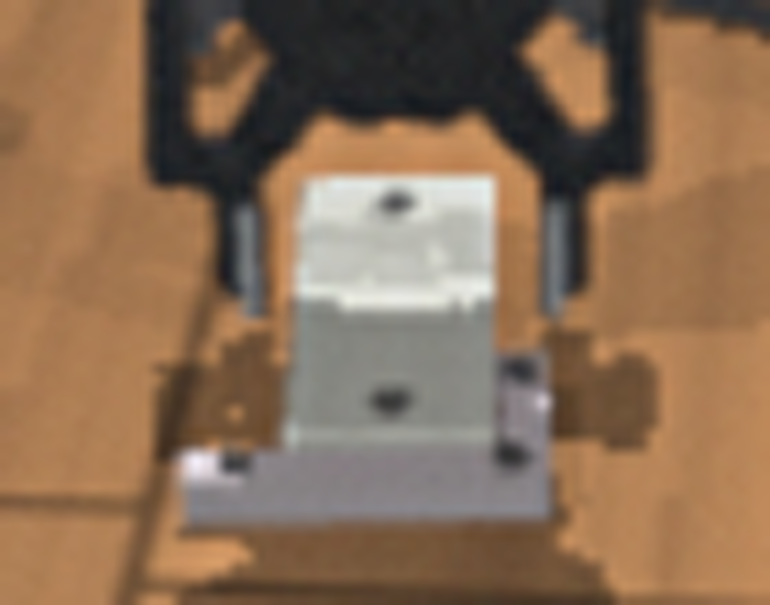

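View pics/t7.png

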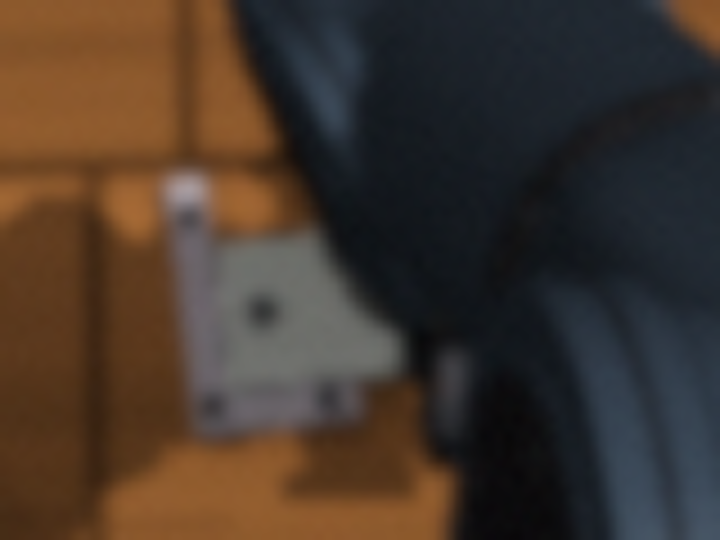

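Request:
jog_arm:
  steps: "0.1 2 -4 -1 0 0 0;0.1 1 -4 -1 0 0 0;0.1 0 0 0 0 0 0;0.6 0 0 0 0 0 0;0.6 0 0 0 0 0 0;0.6 0 0 0 0 0 0;0.6 0 0 0 0 0 0;0.6 0 0 0 0 0 0;0.6 0 0 0 0 0 0"
  force: 90

```text
time: 17.1
tcp_pos: [0.5737, -0.0333, -0.0019]
orientation: [[-0.09, 0.996, 0.0], [0.996, 0.09, -0.0], [-0.0, 0.0, -1.0]]
wrist_force: [-1.4, -0.9, 6.4]
opening: 0.629
```

```bash
cat >> geo.py <<'E'
A15=np.radians(15)
def tgt(s_up,d):
    # TCP pose with tool x/y/z; grip at s_up along slope from ledge; TCP 'd' mm from backrest face along normal
    c=np.cos(SY);s=np.sin(SY)
    x=-30-s_up*np.sin(A15)+d*np.cos(A15); z=14+s_up*np.cos(A15)+d*np.sin(A15)
    xs=np.array([c,s,0]);ys=np.array([-s,c,0]);zs=np.array([0,0,1.])
    tz=-(np.cos(A15)*xs+np.sin(A15)*zs)
    return stw(x,0,z),np.c_[np.cross(ys,tz),ys,tz]
E
python3 - <<'E'
from geo import *
np.set_printoptions(suppress=True,precision=2)
print('st few',few(-90,-28,0))
for d in(0,40,120):
    p,Rm=tgt(90,d); print(p,Rm.tolist())
go(*tgt(90,120))
E
```

```text
st few [ 0.57 -0.03  0.  ]
[ 0.45 -0.32  0.1 ] [[-0.1027894378185743, -0.917754625683981, -0.3836154044203612], [-0.2375323758579493, 0.3971478906347808, -0.8864828951444139], [0.9659258262890682, 0.0, -0.25881904510252074]]
[ 0.46 -0.29  0.11] [[-0.1027894378185743, -0.917754625683981, -0.3836154044203612], [-0.2375323758579493, 0.3971478906347808, -0.8864828951444139], [0.9659258262890682, 0.0, -0.25881904510252074]]
[ 0.49 -0.22  0.13] [[-0.1027894378185743, -0.917754625683981, -0.3836154044203612], [-0.2375323758579493, 0.3971478906347808, -0.8864828951444139], [0.9659258262890682, 0.0, -0.25881904510252074]]
t 17.1 tcp [573.72 -33.34  -1.88] q [ 0.18  0.74 -0.32  1.92  0.42  0.54 -0.33] F [-1.42 -0.86  6.35] op 0.6286441796980258
dpos mm [ -82.35 -185.2   133.87] rv deg [-74.71  12.01 -24.34]
```

Request:
jog_arm:
  steps: "0.6 0 0 10 0 0 0;0.6 0 0 20 0 0 0;0.6 0 0 30 0 0 0;0.6 0 0 30 0 0 0;0.6 0 0 30 0 0 0;0.6 0 0 30 0 0 0;0.6 0 0 30 0 0 0;0.6 0 0 30 0 0 0;0.6 0 0 10 0 0 0;0.6 0 0 0 0 0 0"

```text
time: 18.1
tcp_pos: [0.574, -0.0332, 0.2187]
orientation: [[-0.09, 0.996, 0.002], [0.996, 0.09, -0.0], [-0.0, 0.002, -1.0]]
wrist_force: [0.4, -0.3, -4.0]
opening: 0.63
```

Run:
```python
from geo import *
np.set_printoptions(suppress=True,precision=2)
go(*tgt(150,120))
```

```text
t 18.1 tcp [573.96 -33.25 218.66] q [ 0.28  0.46 -0.46  1.72  0.24  1.01 -0.17] F [ 0.43 -0.25 -3.96] op 0.6295143170052404
dpos mm [ -88.76 -199.54  -28.71] rv deg [-74.7   12.08 -24.41]
```

Request:
jog_arm:
  steps: "0.6 -4 -6 0 -7.5 1.2 -2.4;0.6 -4 -6 0 -7.5 1.2 -2.4;0.6 -4 -6 0 -7.5 1.2 -2.4;0.6 -4 -6 0 -7.5 1.2 -2.4;0.6 -4 -6 0 -7.5 1.2 -2.4;0.6 0 0 0 0 0 0"

```text
time: 18.7
tcp_pos: [0.5529, -0.0597, 0.2133]
orientation: [[0.062, 0.984, -0.164], [0.79, -0.149, -0.595], [-0.61, -0.093, -0.787]]
wrist_force: [-0.2, 1.4, -4.0]
opening: 0.629
```

Run:
```python
from geo import *
np.set_printoptions(suppress=True,precision=2)
go(*tgt(150,120))
```

```text
t 18.7 tcp [552.85 -59.69 213.29] q [-0.2   0.6  -0.2   1.67  0.63  1.38 -0.79] F [-0.15  1.44 -4.04] op 0.6294622083368775
dpos mm [ -67.65 -173.09  -23.34] rv deg [-37.24   5.33 -12.51]
```

Request:
jog_arm:
  steps: "0.6 -4 -8 0 -7.5 1.1 -2.5;0.6 -4 -8 0 -7.5 1.1 -2.5;0.6 -4 -8 0 -7.5 1.1 -2.5;0.6 -4 -8 0 -7.5 1.1 -2.5;0.6 -4 -8 0 -7.2 1 -2.5;0.6 0 0 0 0 0 0;0.6 0 0 0 0 0 0"

```text
time: 19.4
tcp_pos: [0.5336, -0.1041, 0.2163]
orientation: [[0.11, 0.917, -0.383], [0.243, -0.398, -0.884], [-0.964, 0.004, -0.266]]
wrist_force: [0.5, 0.5, -2.5]
opening: 0.63
```

Run:
```python
from geo import *
np.set_printoptions(suppress=True,precision=2)
go(*tgt(150,120))
im=cap('side');crop(im,'s8',260,40,440,190,4.4)
```

```text
t 19.4 tcp [ 533.59 -104.07  216.27] q [-0.39  0.92  0.03  1.57  0.76  1.76 -1.11] F [ 0.46  0.47 -2.47] op 0.630131680403483
dpos mm [ -48.39 -128.72  -26.32] rv deg [-0.33  0.39  0.08]
```

View pics/s8.png

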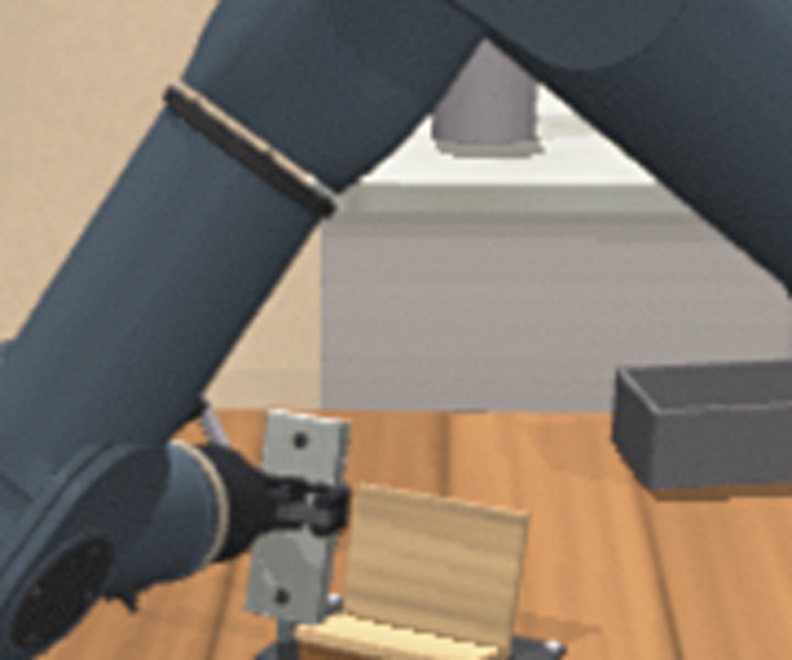

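Run:
```python
from geo import *
np.set_printoptions(suppress=True,precision=2)
go(*tgt(112,40))
a,_=tgt(112,40);b,_=tgt(112,6);c,_=tgt(91,6);d,_=tgt(91,-2)
print((b-a)*1e3,(c-b)*1e3,(d-c)*1e3)
```

```text
t 19.45 tcp [ 533.78 -103.98  217.47] q [-0.39  0.92  0.03  1.57  0.76  1.76 -1.11] F [ 0.83  0.53 -3.01] op 0.6356846817202236
dpos mm [ -75.36 -190.7   -84.93] rv deg [-0.33  0.53  0.08]
[-13.04 -30.14  -8.8 ] [  2.16   4.99 -20.28] [-3.07 -7.09 -2.07]
```

Request:
jog_arm:
  steps: "0.6 -9 -24 -8 0 0 0;0.6 -10 -24 -9 0 0 0;0.6 -9 -24 -10 0 0 0;0.6 -10 -24 -11 0 0 0;0.6 -9 -24 -11 0 0 0;0.6 -10 -24 -12 0 0 0;0.6 -9 -24 -12 0 0 0;0.6 -9 -23 -12 0 0 0;0.6 0 0 0 0 0 0;0.6 0 0 0 0 0 0"

```text
time: 20.45
tcp_pos: [0.4588, -0.2947, 0.1335]
orientation: [[0.115, 0.917, -0.383], [0.241, -0.399, -0.885], [-0.964, 0.009, -0.267]]
wrist_force: [0.5, 0.7, -2.6]
opening: 0.626
```

Run:
```python
from geo import *
np.set_printoptions(suppress=True,precision=2)
go(*tgt(112,6))
im=cap('side');crop(im,'s9',280,80,440,200,5)
im=cap('top');crop(im,'t9',350,150,470,270,5)
```

```text
t 20.45 tcp [ 458.81 -294.72  133.47] q [-0.17  0.96  0.09  1.89  0.96  1.4  -1.29] F [ 0.51  0.75 -2.56] op 0.6257576806543431
dpos mm [-13.44 -30.1   -9.73] rv deg [-0.21  0.68  0.14]
```

View pics/s9.png

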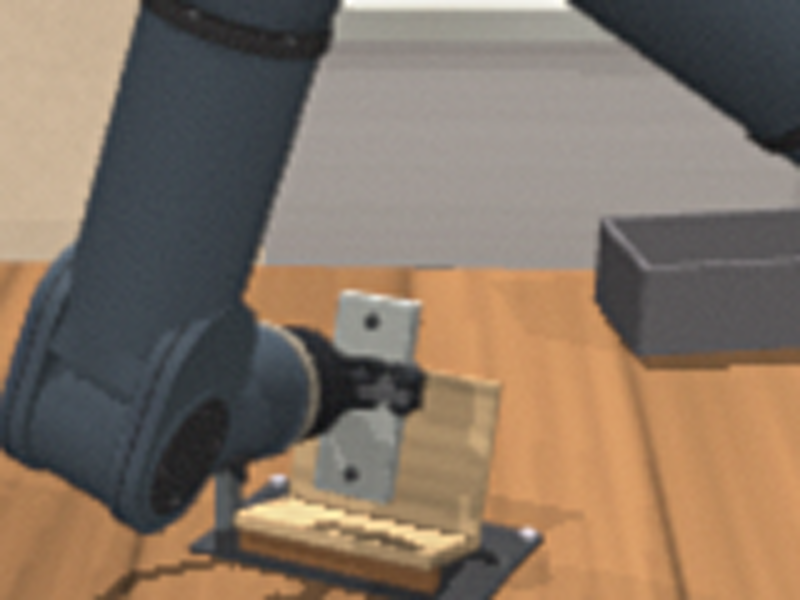

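View pics/t9.png

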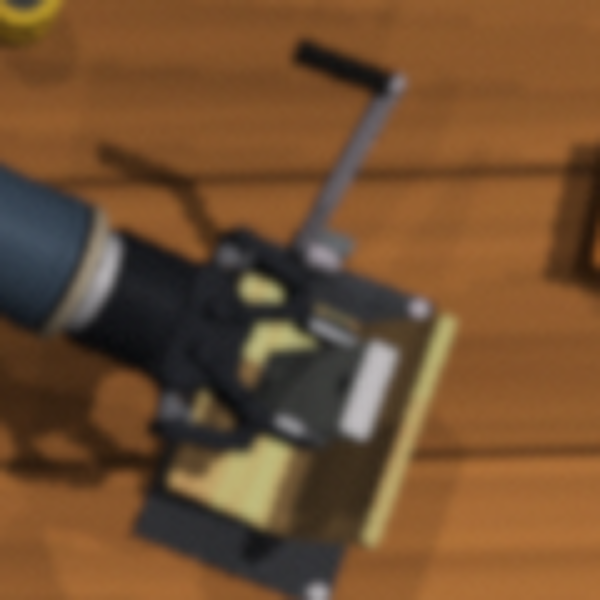

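Request:
jog_arm:
  steps: "0.6 -5 -12 -4 -0.2 0.7 0.1;0.6 -5 -10 -3 0 0 0;0.6 -3 -8 -3 0 0 0;0.6 0 0 0 0 0 0;0.6 1 2 -8 0 0 0;0.6 1 2 -8 0 0 0;0.6 0 0 0 0 0 0"

```text
time: 21.25
tcp_pos: [0.4483, -0.3193, 0.1048]
orientation: [[0.098, 0.919, -0.383], [0.236, -0.395, -0.888], [-0.967, -0.004, -0.255]]
wrist_force: [-0.1, -0.4, -2.4]
opening: 0.63
```

Request:
jog_arm:
  steps: "0.6 0 0 -1 0 0 0;0.6 0 0.5 -1 0 0 0;0.6 0 0 0 0 0 0"

```text
time: 21.55
tcp_pos: [0.4478, -0.3197, 0.1046]
orientation: [[0.099, 0.918, -0.384], [0.234, -0.396, -0.888], [-0.967, -0.002, -0.254]]
wrist_force: [-0.2, -0.0, -3.4]
opening: 0.627
```

Request:
jog_arm:
  steps: "0.6 0 0 -1 0 0 0;0.6 0 0.5 -1 0 0 0;0.6 0 0 0 0 0 0"

```text
time: 21.85
tcp_pos: [0.4477, -0.3194, 0.1028]
orientation: [[0.099, 0.918, -0.384], [0.234, -0.397, -0.888], [-0.967, -0.002, -0.254]]
wrist_force: [-0.5, -0.8, -2.1]
opening: 0.63
```

Run:
```python
from geo import *
np.set_printoptions(suppress=True,precision=2)
go(*tgt(91,6))
im=cap('side');crop(im,'s10',320,130,410,200,8)
```

```text
t 21.85 tcp [ 447.68 -319.44  102.76] q [-0.14  1.02  0.1   1.91  1.01  1.35 -1.34] F [-0.46 -0.79 -2.13] op 0.630172901469602
dpos mm [-0.15 -0.38  0.7 ] rv deg [ 0.21 -0.21 -0.03]
```

View pics/s10.png

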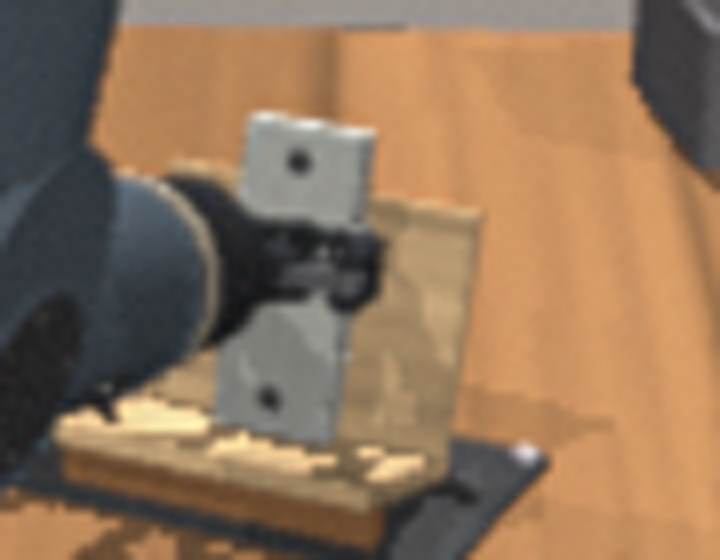

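Continue lowering in small steps to ledge contact.

Request:
jog_arm:
  steps: "0.6 0 0.5 -1 0 0 0;0.6 0 0 -1 0 0 0;0.6 0 0 0 0 0 0"

```text
time: 22.2
tcp_pos: [0.4474, -0.3198, 0.1026]
orientation: [[0.099, 0.918, -0.385], [0.23, -0.397, -0.888], [-0.968, -0.001, -0.25]]
wrist_force: [0.3, -1.1, 7.6]
opening: 0.63
```

Request:
jog_arm:
  steps: "0.6 0 0.5 -1 0 0 0;0.6 0 0 -1 0 0 0;0.6 0 0 0 0 0 0"

```text
time: 22.5
tcp_pos: [0.4472, -0.32, 0.1025]
orientation: [[0.098, 0.918, -0.385], [0.227, -0.398, -0.889], [-0.969, 0.0, -0.247]]
wrist_force: [1.3, 0.9, 17.7]
opening: 0.628
```

Run:
```python
from geo import *
np.set_printoptions(suppress=True,precision=2)
go(*tgt(91,6))
```

```text
t 22.5 tcp [ 447.23 -320.01  102.51] q [-0.14  1.03  0.1   1.91  1.01  1.35 -1.34] F [ 1.32  0.86 17.74] op 0.6282618424871841
dpos mm [0.3  0.18 0.94] rv deg [ 0.65 -0.28  0.03]
```

Request:
jog_arm:
  steps: "0.6 0 0 2 0 0 0;0.6 -0.8 -1.8 -0.5 0 0 0;0.6 -0.8 -1.8 -0.5 0 0 0;0.6 -0.8 -1.8 -0.5 0 0 0;0.6 0 0 0 0 0 0"

```text
time: 23.0
tcp_pos: [0.4454, -0.3244, 0.1012]
orientation: [[0.099, 0.918, -0.384], [0.23, -0.397, -0.889], [-0.968, -0.0, -0.251]]
wrist_force: [1.6, 2.9, 10.0]
opening: 0.633
```

Request:
jog_arm:
  steps: "0.6 -0.4 -0.9 -0.2 0 0 0;0.6 -0.4 -0.9 -0.3 0 0 0;0.6 0 0 0 0 0 0"

```text
time: 23.3
tcp_pos: [0.4446, -0.3261, 0.1007]
orientation: [[0.099, 0.918, -0.384], [0.231, -0.397, -0.889], [-0.968, -0.0, -0.251]]
wrist_force: [1.7, 1.9, 11.0]
opening: 0.629
```

Request:
jog_arm:
  steps: "0.6 -0.4 -0.9 -0.2 0 0 0;0.6 -0.4 -0.9 -0.3 0 0 0;0.6 0 0 0 0 0 0"

```text
time: 23.6
tcp_pos: [0.4439, -0.3278, 0.1003]
orientation: [[0.099, 0.918, -0.384], [0.231, -0.397, -0.889], [-0.968, -0.0, -0.251]]
wrist_force: [2.2, 3.6, 12.3]
opening: 0.633
```

Run:
```python
from geo import *
np.set_printoptions(suppress=True,precision=2)
go(*tgt(91,-2))
im=cap('side');crop(im,'s11',320,130,410,200,8)
```

```text
t 23.6 tcp [ 443.9  -327.79  100.25] q [-0.13  1.03  0.1   1.92  1.02  1.34 -1.35] F [ 2.23  3.59 12.3 ] op 0.6331998806702958
dpos mm [0.56 0.86 1.13] rv deg [ 0.41 -0.21 -0.04]
```

View pics/s11.png

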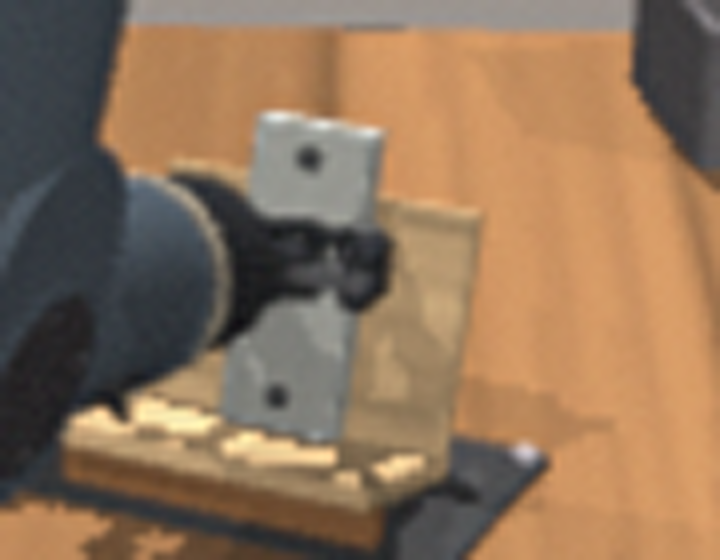

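Request:
jog_arm:
  steps: "0.6 -0.4 -0.9 0.3 0 0 0;0.6 -0.4 -0.9 0.2 0 0 0;0.6 0 0 0 0 0 0"

```text
time: 23.95
tcp_pos: [0.4439, -0.3279, 0.1002]
orientation: [[0.1, 0.919, -0.383], [0.233, -0.395, -0.889], [-0.967, -0.0, -0.253]]
wrist_force: [3.5, 14.2, 14.2]
opening: 0.63
```

Request:
jog_arm:
  steps: "0.6 -0.4 -0.9 0 0 0 0;0.6 -0.4 -0.9 0 0 0 0;0.6 0 0 0 0 0 0"

```text
time: 24.25
tcp_pos: [0.4439, -0.328, 0.1001]
orientation: [[0.1, 0.919, -0.381], [0.234, -0.394, -0.889], [-0.967, -0.0, -0.254]]
wrist_force: [5.9, 28.8, 20.6]
opening: 0.633
```

Run:
```python
from geo import *
np.set_printoptions(suppress=True,precision=2)
go(*tgt(91,-2))
im=cap('top');crop(im,'t11',370,180,450,260,8)
```

```text
t 24.25 tcp [ 443.87 -327.99  100.14] q [-0.13  1.03  0.1   1.92  1.02  1.34 -1.35] F [ 5.86 28.84 20.57] op 0.6326282659178035
dpos mm [0.59 1.07 1.24] rv deg [ 0.24 -0.12 -0.19]
```

View pics/t11.png

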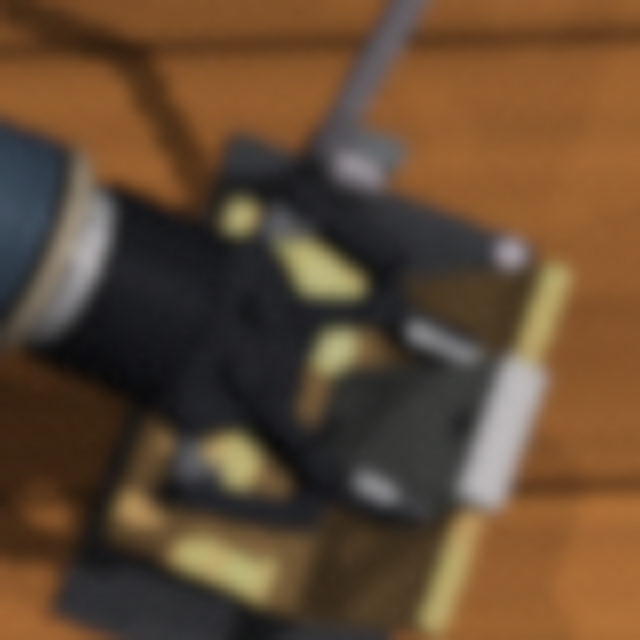

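Request:
jog_arm:
  steps: "0.6 1 2.5 0.5 0 0 0;0.6 0 0 0 0 0 0;0.2 0 0 0 0 0 0;0.2 0 0 0 0 0 0;0.2 0 0 0 0 0 0"

```text
time: 24.8
tcp_pos: [0.4429, -0.3285, 0.099]
orientation: [[0.099, 0.918, -0.384], [0.234, -0.397, -0.888], [-0.967, -0.002, -0.254]]
wrist_force: [0.4, -0.9, 0.1]
opening: 0.799
```

Request:
jog_arm:
  steps: "0.2 2 4 1 0 0 0;0.2 4 9 3 0 0 0;0.2 8 18 5 0 0 0;0.1 10 22 7 0 0 0;0.1 10 22 7 0 0 0;0.1 10 22 10 0 0 0;0.1 0 0 30 0 0 0;0.1 0 10 30 0 0 0;0.1 0 0 0 0 0 0"

```text
time: 25.7
tcp_pos: [0.4888, -0.2187, 0.1949]
orientation: [[0.103, 0.919, -0.381], [0.236, -0.394, -0.888], [-0.966, 0.001, -0.258]]
wrist_force: [-0.4, 0.7, 0.7]
opening: 0.903
```

Run:
```python
from geo import *
np.set_printoptions(suppress=True,precision=2)
go(few(-60-120,-28,200),down(FY-np.pi/2))
im=cap('side');crop(im,'s12',280,80,440,200,5)
im=cap('top','t12f');crop(im,'t12',370,180,450,260,8)
```

```text
t 25.7 tcp [ 488.77 -218.7   194.94] q [-0.27  0.89  0.06  1.79  0.87  1.57 -1.18] F [-0.37  0.71  0.74] op 0.9031189229400616
dpos mm [92.73 96.48  5.06] rv deg [ 74.83 -11.8   24.27]
```

View pics/s12.png

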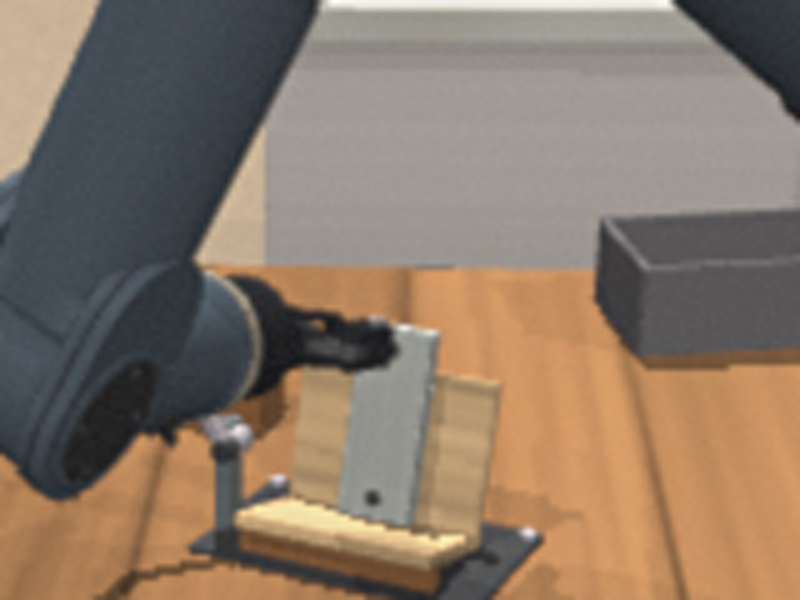

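View pics/t12.png

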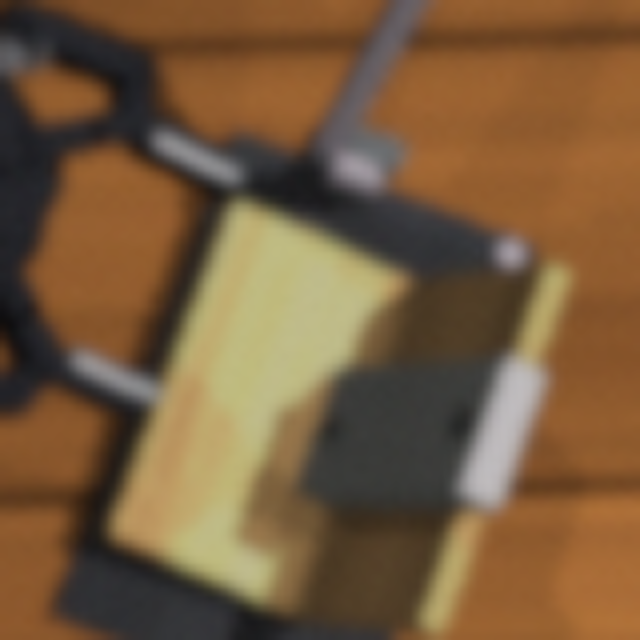

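Request:
jog_arm:
  steps: "0.2 6 14 0 7.5 -1.2 2.4;0.2 8 20 0 7.5 -1.2 2.4;0.2 8 20 0 7.5 -1.2 2.4;0.2 8 30 0 7.5 -1.2 2.4;0.2 8 30 0 7.5 -1.2 2.4;0.2 4 30 0 7.5 -1.2 2.4;0.2 2 30 0 7.5 -1.2 2.4;0.2 0 30 0 7.5 -1.2 2.4;0.2 0 30 0 7.5 -1.2 2.4;0.2 0 30 0 7.3 -1 2.7;0.2 0 30 0 0 0 0"

```text
time: 26.9
tcp_pos: [0.5312, 0.0673, 0.1916]
orientation: [[-0.086, 0.996, -0.008], [0.996, 0.086, -0.001], [-0.001, -0.008, -1.0]]
wrist_force: [1.0, -0.9, -1.3]
opening: 0.8
```

Run:
```python
from geo import *
np.set_printoptions(suppress=True,precision=2)
go([.499,.3825,.045],down(np.radians(74.1-90)))
```

```text
t 26.9 tcp [531.18  67.31 191.6 ] q [ 0.13  0.45 -0.5   1.84  0.26  0.93 -0.4 ] F [ 0.98 -0.93 -1.3 ] op 0.7997844319158549
dpos mm [ -32.18  315.19 -146.6 ] rv deg [ -0.    -0.44 -20.81]
```

Request:
jog_arm:
  steps: "0.2 -3 30 -10 0 0 -2;0.2 -3 35 -15 0 0 -2;0.2 -3 35 -15 0 0 -2;0.2 -3 35 -15 0 0 -2;0.2 -3 35 -15 0 0 -2;0.2 -3 35 -15 0 0 -2.2;0.2 -3 35 -15 0 0 -2.2;0.2 -4 35 -16 0 0 -2.2;0.2 -4 30 -15 0 -0.4 -2.2;0.2 -3 10 -15 0 0 -2;0.2 0 0 0 0 0 0"

```text
time: 28.0
tcp_pos: [0.496, 0.3894, 0.0432]
orientation: [[0.262, 0.965, -0.005], [0.965, -0.262, -0.003], [-0.004, -0.004, -1.0]]
wrist_force: [0.2, -0.1, -0.1]
opening: 0.802
```

Run:
```python
from geo import *
np.set_printoptions(suppress=True,precision=2)
go([.499,.3825,-.002],down(np.radians(74.1-90)))
im=cap('side');crop(im,'s13',240,220,400,340,5)
```

```text
t 28.0 tcp [496.03 389.4   43.24] q [-0.55  0.73 -0.31  1.74  0.31  0.73 -1.29] F [ 0.17 -0.06 -0.06] op 0.8024816435548845
dpos mm [  2.97  -6.9  -45.24] rv deg [ 0.17 -0.29 -0.7 ]
```

View pics/s13.png

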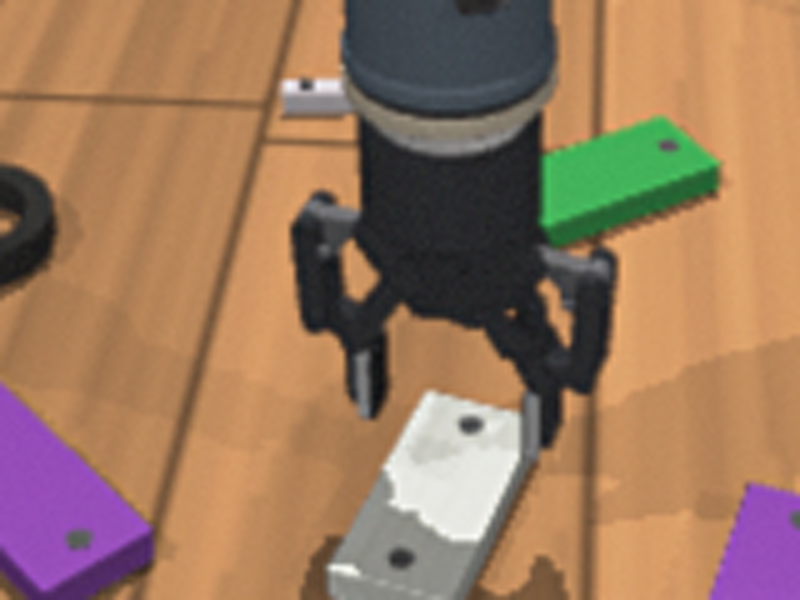

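Request:
jog_arm:
  steps: "0.2 3 -7 0 0.2 -0.3 -0.7;0.2 0 0 -10 0 0 0;0.2 0 0 -10 0 0 0;0.2 0 0 -10 0 0 0;0.2 0 0 -8 0 0 0;0.2 0 0 -5 0 0 0;0.2 0 0 -1.5 0 0 0;0.2 0 0 0 0 0 0"

```text
time: 28.85
tcp_pos: [0.502, 0.3806, 0.0013]
orientation: [[0.277, 0.961, 0.005], [0.961, -0.277, 0.002], [0.003, 0.004, -1.0]]
wrist_force: [0.4, -0.3, -0.0]
opening: 0.796
```

Request:
jog_arm:
  steps: "0.6 0 0 0 0 0 0;0.6 0 0 0 0 0 0;0.6 0 0 0 0 0 0;0.6 0 0 0 0 0 0;0.6 0 0 0 0 0 0"
  force: 60

```text
time: 29.35
tcp_pos: [0.5021, 0.381, 0.0023]
orientation: [[0.277, 0.961, 0.005], [0.961, -0.277, 0.003], [0.004, 0.004, -1.0]]
wrist_force: [-1.6, -0.4, 6.4]
opening: 0.633
```

Run:
```python
from geo import *
np.set_printoptions(suppress=True,precision=2)
go(few(-60-15-30,-28-22,40),down(FY-np.pi/2))
```

```text
t 29.35 tcp [502.11 380.95   2.3 ] q [-0.55  0.78 -0.28  1.78  0.34  0.63 -1.31] F [-1.57 -0.38  6.45] op 0.6334786050224792
dpos mm [  94.5  -426.49   37.7 ] rv deg [-0.21  0.28 21.28]
```

Request:
jog_arm:
  steps: "0.6 0 0 15 0 0 0;0.6 0 0 20 0 0 0;0.6 4 -15 10 0 0 1.5;0.6 9 -35 0 0 0 2;0.6 9 -37 0 0 0 2;0.6 9 -37 0 0 0 2;0.6 9 -37 0 0 0 2;0.6 9 -37 0 0 0 2;0.6 9 -37 0 0 0 2;0.6 9 -37 0 0 0 2;0.6 9 -37 0 0 0 2;0.6 9 -37 0 0 0 2"

```text
time: 30.55
tcp_pos: [0.5874, 0.0326, 0.0473]
orientation: [[-0.06, 0.998, 0.004], [0.998, 0.06, 0.003], [0.003, 0.005, -1.0]]
wrist_force: [0.3, 0.5, -3.1]
opening: 0.632
```

Request:
jog_arm:
  steps: "0.6 9 -37 0 0 0 1.8;0.6 4 -37 0 0 0 0;0.6 0 0 0 0 0 0;0.6 0 0 0 0 0 0"

```text
time: 30.95
tcp_pos: [0.6001, -0.0412, 0.047]
orientation: [[-0.088, 0.996, 0.004], [0.996, 0.087, 0.003], [0.003, 0.004, -1.0]]
wrist_force: [-0.8, 0.9, -4.1]
opening: 0.636
```

Run:
```python
from geo import *
np.set_printoptions(suppress=True,precision=2)
go(few(-60-15-10,-28-20,2),down(FY-np.pi/2))
im=cap('side');crop(im,'s14',250,160,410,280,5)
```

```text
t 30.95 tcp [600.05 -41.22  46.99] q [ 0.29  0.71 -0.47  1.82  0.46  0.71 -0.35] F [-0.8   0.86 -4.09] op 0.6359339289392659
dpos mm [ -7.25  15.42 -44.99] rv deg [-0.18  0.22  0.18]
```

View pics/s14.png

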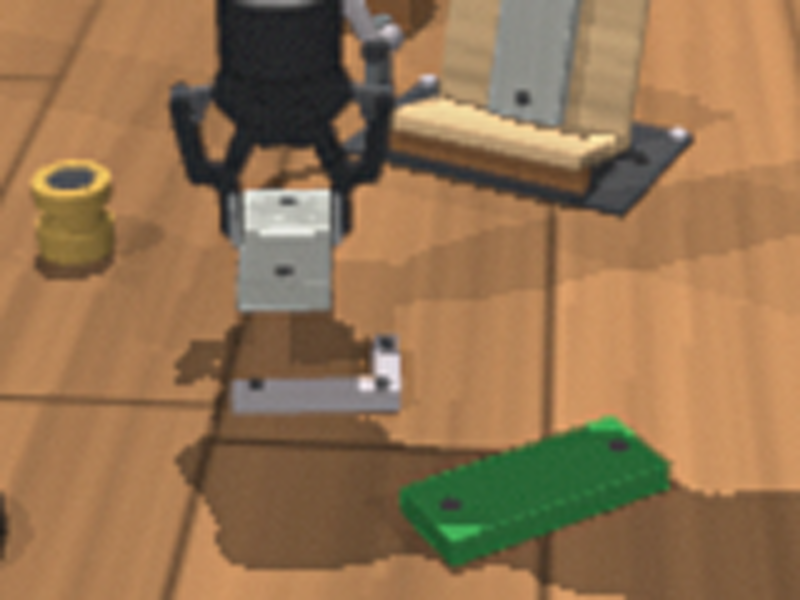

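Request:
jog_arm:
  steps: "0.6 0 0 -15 -0.2 0.2 0.2;0.6 0 0 -15 0 0 0;0.6 0 0 -10 0 0 0;0.6 0 0 -4 0 0 0;0.6 0 0 0 0 0 0;0.6 0 0 -1 0 0 0;0.6 0 0 0 0 0 0"
  force: 40

```text
time: 31.7
tcp_pos: [0.599, -0.0386, 0.0023]
orientation: [[-0.095, 0.995, -0.001], [0.995, 0.095, -0.0], [-0.0, -0.001, -1.0]]
wrist_force: [-8.9, 0.4, 16.6]
opening: 0.638
```

Request:
jog_arm:
  steps: "0.6 0 5 0 0 0 0;0.6 0 5 0 0 0 0;0.6 -1 3 0 0 0 0;0.6 -5 0 0 0 0 0;0.6 -5 0 0 0 0 0;0.6 -5 -1 0 0 0 0;0.6 -5 -1 0 0 0 0;0.6 0 0 0 0 0 0;0.6 0 0 0 0 0 0"
  force: 25

```text
time: 32.6
tcp_pos: [0.5801, -0.0273, 0.0023]
orientation: [[-0.095, 0.995, 0.003], [0.995, 0.095, 0.001], [0.001, 0.003, -1.0]]
wrist_force: [2.0, 0.9, 8.2]
opening: 0.637
```

Run:
```python
from geo import *
np.set_printoptions(suppress=True,precision=2)
go(few(-60-15,-28,2),down(FY-np.pi/2))
im=cap('side');crop(im,'s15',270,180,370,255,8)
```

```text
t 32.6 tcp [580.11 -27.34   2.25] q [ 0.23  0.75 -0.42  1.9   0.52  0.59 -0.43] F [1.96 0.89 8.22] op 0.6374512291820728
dpos mm [-8.13  9.68 -0.25] rv deg [-0.08  0.16 -0.26]
```

View pics/s15.png

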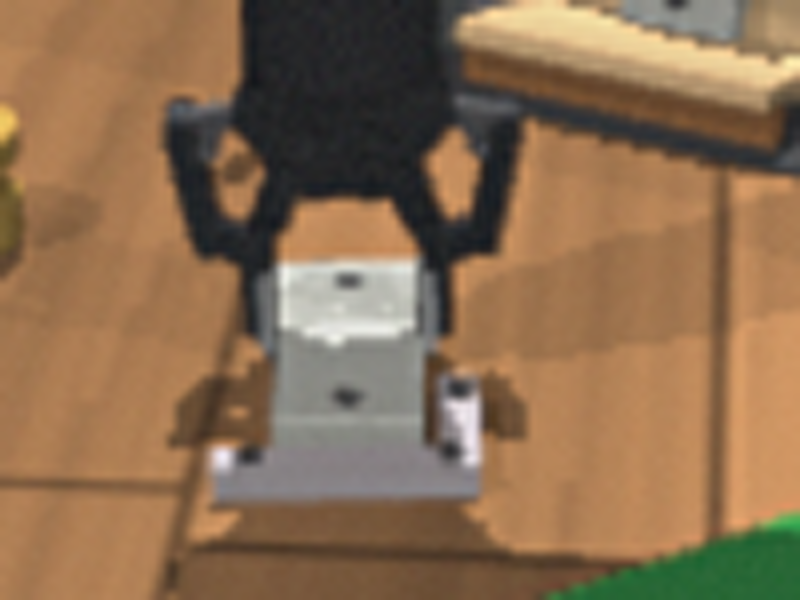

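Request:
jog_arm:
  steps: "0.6 -2 0 1 0 0 -0.3;0.6 -2 0 0 0 0 0;0.6 -1 0 0 0 0 0;0.6 0 2 0 0 0 0;0.6 0 2 0 0 0 0;0.6 0 2 0 0 0 0;0.6 0 0 0 0 0 0"

```text
time: 33.35
tcp_pos: [0.5737, -0.0221, 0.0024]
orientation: [[-0.089, 0.996, -0.0], [0.996, 0.089, 0.0], [0.0, -0.0, -1.0]]
wrist_force: [-1.5, -2.0, 0.4]
opening: 0.638
```

Request:
jog_arm:
  steps: "0.6 -1 0 0 0 0 0;0.6 -1 0 0 0 0 0;0.6 -1 0 0 0 0 0;0.6 0 0 0 0 0 0"

```text
time: 33.75
tcp_pos: [0.5729, -0.0218, 0.0028]
orientation: [[-0.089, 0.996, 0.004], [0.996, 0.089, 0.002], [0.001, 0.004, -1.0]]
wrist_force: [6.7, 0.3, -5.8]
opening: 0.636
```

Request:
jog_arm:
  steps: "0.6 0 1 0 0 0 0;0.6 0 1 0 0 0 0;0.6 0 1 0 0 0 0;0.6 0 0 0 0 0 0"

```text
time: 34.15
tcp_pos: [0.5727, -0.0198, 0.0028]
orientation: [[-0.088, 0.996, 0.003], [0.996, 0.088, 0.0], [-0.0, 0.003, -1.0]]
wrist_force: [6.7, -3.2, -3.8]
opening: 0.636
```

Request:
jog_arm:
  steps: "0.6 0 1 0 0 0 0;0.6 0 1 0 0 0 0;0.6 0 1 0 0 0 0;0.6 0 0 0 0 0 0"

```text
time: 34.55
tcp_pos: [0.5725, -0.017, 0.0028]
orientation: [[-0.088, 0.996, 0.003], [0.996, 0.088, -0.0], [-0.0, 0.003, -1.0]]
wrist_force: [6.3, -3.4, -3.2]
opening: 0.636
```

Request:
jog_arm:
  steps: "0.6 0 1 0 0 0 0;0.6 -1 1 0 0 0 0;0.6 0 0 0 0 0 0"

```text
time: 34.85
tcp_pos: [0.5724, -0.017, 0.0029]
orientation: [[-0.087, 0.996, 0.004], [0.996, 0.087, -0.002], [-0.002, 0.004, -1.0]]
wrist_force: [8.3, -8.4, -4.6]
opening: 0.64
```

Run:
```python
from geo import *
np.set_printoptions(suppress=True,precision=2)
go(few(-60-15,-28,2),down(FY-np.pi/2))
im=cap('side');crop(im,'s16',280,195,350,250,11)
```

```text
t 34.85 tcp [572.41 -17.02   2.91] q [ 0.21  0.74 -0.41  1.93  0.52  0.58 -0.46] F [ 8.33 -8.44 -4.65] op 0.6400404937964851
dpos mm [-0.43 -0.63 -0.91] rv deg [0.12 0.24 0.22]
```

View pics/s16.png

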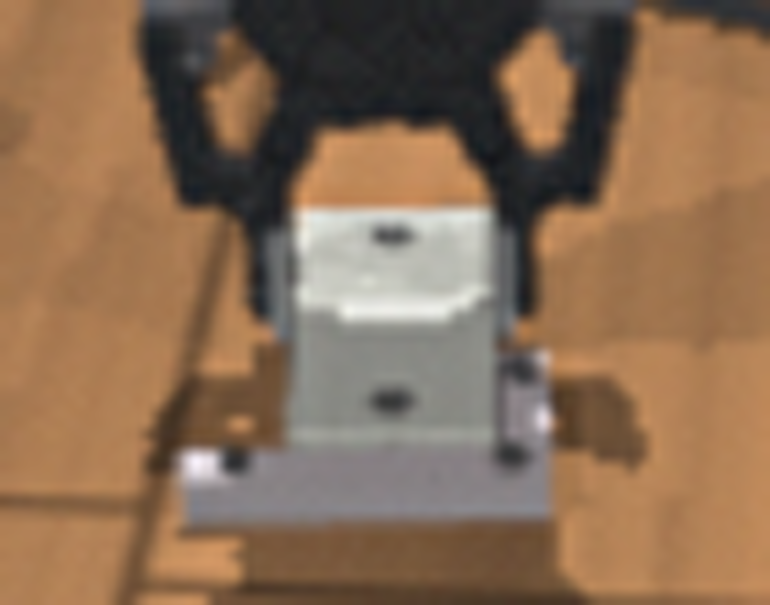

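Request:
jog_arm:
  steps: "0.1 0 0 0 0 0 0;0.1 0 0 0 0 0 0;0.1 0 0 0 0 0 0"

```text
time: 35.2
tcp_pos: [0.5696, -0.0139, 0.0025]
orientation: [[-0.09, 0.996, -0.0], [0.996, 0.09, 0.001], [0.001, -0.0, -1.0]]
wrist_force: [-0.1, 0.9, 0.3]
opening: 0.902
```

Run:
```python
from geo import *
np.set_printoptions(suppress=True,precision=2)
go(few(-80,-28.2,-2),down(FY-np.pi/2))
im=cap('side');crop(im,'s17',280,195,350,250,11)
```

```text
t 35.2 tcp [569.59 -13.9    2.52] q [ 0.21  0.74 -0.41  1.93  0.52  0.58 -0.46] F [-0.13  0.85  0.31] op 0.9022056899795609
dpos mm [ 3.04 -8.72 -4.52] rv deg [-0.04 -0.03  0.06]
```

View pics/s17.png

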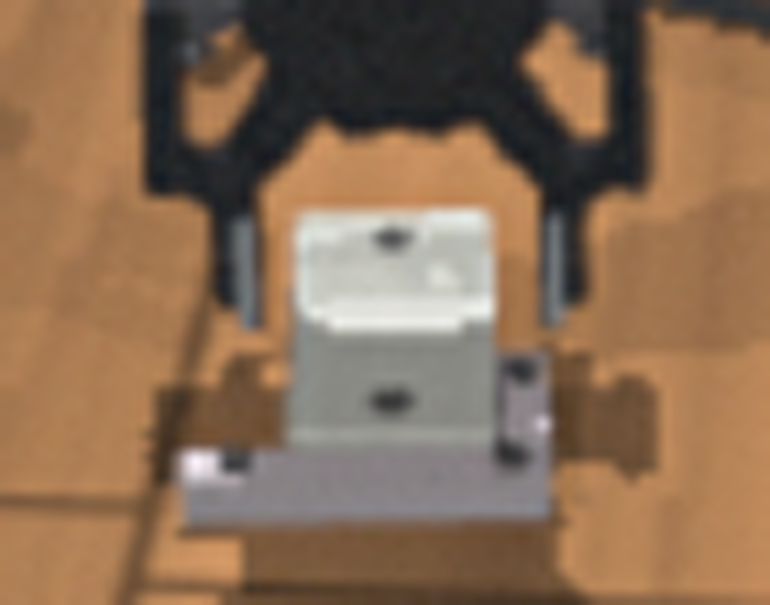

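Request:
jog_arm:
  steps: "0.1 2 -5 -2 0 0 0;0.1 1 -4 -2 0 0 0;0.1 0 0 -0.5 0 0 0;0.6 0 0 0 0 0 0;0.6 0 0 0 0 0 0;0.6 0 0 0 0 0 0;0.6 0 0 0 0 0 0;0.6 0 0 0 0 0 0;0.6 0 0 0 0 0 0"
  force: 90

```text
time: 36.15
tcp_pos: [0.5731, -0.0234, -0.0014]
orientation: [[-0.089, 0.996, 0.001], [0.996, 0.089, -0.0], [-0.0, 0.001, -1.0]]
wrist_force: [-1.2, -0.9, 6.3]
opening: 0.638
```

Request:
jog_arm:
  steps: "0.6 0 0 10 0 0 0;0.6 0 0 20 0 0 0;0.6 0 0 30 0 0 0;0.6 0 0 30 0 0 0;0.6 0 0 30 0 0 0;0.6 0 0 30 0 0 0;0.6 0 0 30 0 0 0;0.6 0 0 30 0 0 0;0.6 0 0 10 0 0 0;0.6 0 0 0 0 0 0"

```text
time: 37.15
tcp_pos: [0.5734, -0.0233, 0.2192]
orientation: [[-0.089, 0.996, 0.002], [0.996, 0.089, -0.0], [-0.0, 0.002, -1.0]]
wrist_force: [0.6, 0.1, -3.7]
opening: 0.628
```

Run:
```python
from geo import *
np.set_printoptions(suppress=True,precision=2)
go(*tgt(150,120))
```

```text
t 37.15 tcp [573.35 -23.34 219.16] q [ 0.34  0.48 -0.58  1.72  0.3   1.03 -0.25] F [ 0.56  0.1  -3.73] op 0.6277713106799695
dpos mm [ -88.15 -209.44  -29.21] rv deg [-74.7   12.14 -24.37]
```

Request:
jog_arm:
  steps: "0.6 -4 -6 0 -7.5 1.2 -2.4;0.6 -4 -6 0 -7.5 1.2 -2.4;0.6 -4 -6 0 -7.5 1.2 -2.4;0.6 -4 -6 0 -7.5 1.2 -2.4;0.6 -4 -6 0 -7.5 1.2 -2.4;0.6 -4 -8 0 -7.5 1.1 -2.5;0.6 -4 -8 0 -7.5 1.1 -2.5;0.6 -4 -8 0 -7.5 1.1 -2.5;0.6 -4 -8 0 -7.5 1.1 -2.5;0.6 -4 -8 0 -7.2 1 -2.5;0.6 0 0 0 0 0 0;0.6 0 0 0 0 0 0"

```text
time: 38.35
tcp_pos: [0.5331, -0.0932, 0.2163]
orientation: [[0.109, 0.918, -0.381], [0.24, -0.396, -0.886], [-0.965, 0.005, -0.264]]
wrist_force: [-0.8, 0.8, -3.7]
opening: 0.628
```

Run:
```python
from geo import *
np.set_printoptions(suppress=True,precision=2)
go(*tgt(105,50))
im=cap('side');crop(im,'s18',260,40,440,190,4.4)
```

```text
t 38.35 tcp [533.09 -93.17 216.25] q [-0.35  0.92 -0.08  1.56  0.79  1.82 -1.16] F [-0.76  0.82 -3.68] op 0.6281062842696267
dpos mm [ -70.11 -190.97  -87.89] rv deg [-0.15  0.4  -0.05]
```

View pics/s18.png

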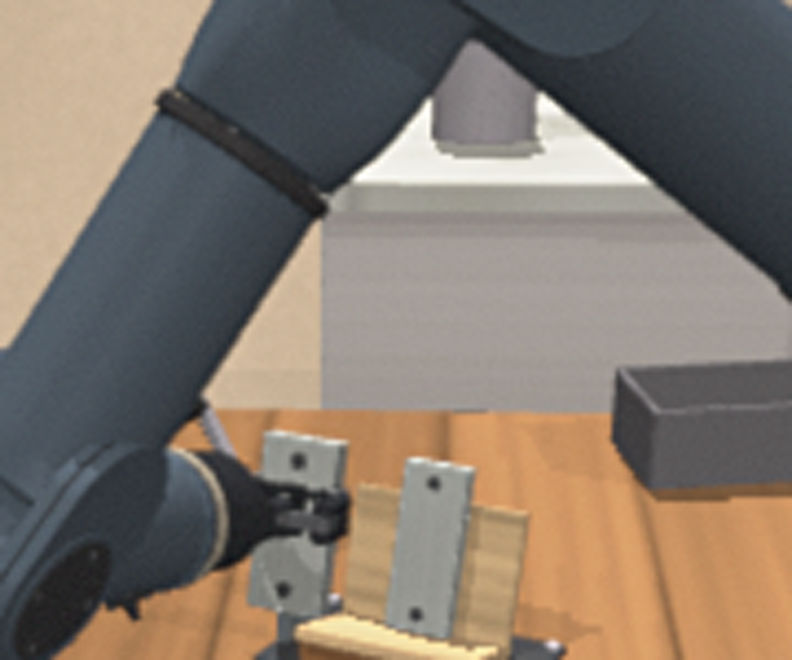

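Request:
jog_arm:
  steps: "0.6 -9 -24 -8 -0.1 0.4 0;0.6 -9 -24 -9 0 0 0;0.6 -9 -24 -10 0 0 0;0.6 -9 -24 -11 0 0 0;0.6 -9 -24 -12 0 0 0;0.6 -9 -24 -12 0 0 0;0.6 -8 -24 -13 0 0 0;0.6 -8 -23 -13 0 0 0;0.6 0 0 0 0 0 0;0.6 0 0 0 0 0 0"

```text
time: 39.4
tcp_pos: [0.4633, -0.2847, 0.1309]
orientation: [[0.109, 0.917, -0.384], [0.238, -0.399, -0.886], [-0.965, 0.005, -0.262]]
wrist_force: [-0.7, 0.4, -3.8]
opening: 0.628
```

Run:
```python
from geo import *
np.set_printoptions(suppress=True,precision=2)
go(*tgt(84,23))
im=cap('side');crop(im,'s19',300,90,420,190,6.5)
im=cap('top');crop(im,'t19',370,180,450,260,8)
```

```text
t 39.4 tcp [ 463.26 -284.72  130.91] q [-0.12  0.97 -0.02  1.87  0.99  1.48 -1.33] F [-0.68  0.45 -3.78] op 0.6281229715900991
dpos mm [ -8.49 -18.38 -29.82] rv deg [-0.05  0.32  0.11]
```

View pics/s19.png

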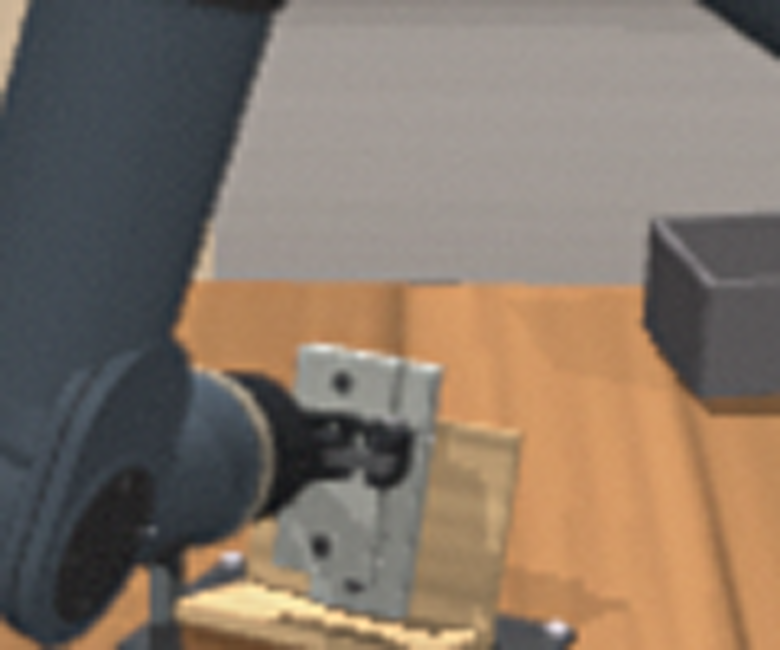

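View pics/t19.png

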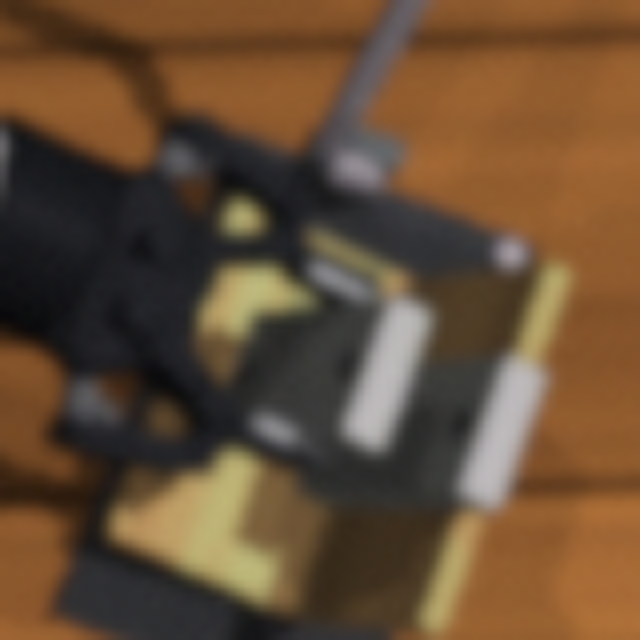

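Request:
jog_arm:
  steps: "0.6 -4 -9 -3 0 0.3 0.1;0.6 -4 -9 -3 0 0 0;0.6 -2 -5 -1 0 0 0;0.6 0 0 0 0 0 0;0.6 1 2 -8 0 0 0;0.6 1 2 -8 0 0 0;0.6 0 1 -4 0 0 0;0.6 0 0 0 0 0 0"

```text
time: 40.3
tcp_pos: [0.4552, -0.3018, 0.102]
orientation: [[0.099, 0.918, -0.383], [0.237, -0.396, -0.887], [-0.967, -0.003, -0.256]]
wrist_force: [-0.4, -0.3, -4.1]
opening: 0.629
```

Request:
jog_arm:
  steps: "0.6 0 0.5 -2 0 0 0;0.6 0 0 -1 0 0 0;0.6 0 0 0 0 0 0"

```text
time: 40.6
tcp_pos: [0.4551, -0.302, 0.1001]
orientation: [[0.1, 0.918, -0.384], [0.236, -0.396, -0.887], [-0.967, -0.002, -0.256]]
wrist_force: [0.5, 0.5, -3.3]
opening: 0.629
```

Run:
```python
from geo import *
np.set_printoptions(suppress=True,precision=2)
go(*tgt(80,23))
im=cap('side');crop(im,'s20',320,120,410,190,8)
```

```text
t 40.6 tcp [ 455.12 -301.96  100.08] q [-0.1   1.02 -0.01  1.89  1.02  1.44 -1.37] F [ 0.49  0.45 -3.33] op 0.6286593754003661
dpos mm [ 0.07 -0.19 -2.85] rv deg [ 0.11 -0.15 -0.04]
```

View pics/s20.png

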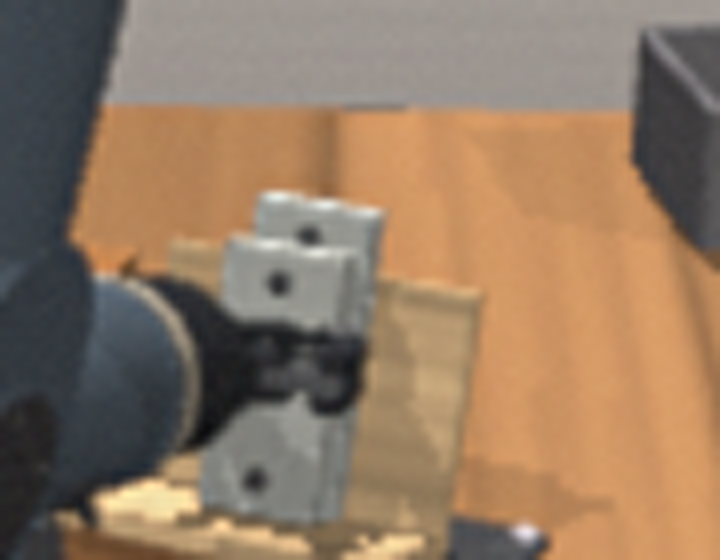

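Request:
jog_arm:
  steps: "0.6 0 0.5 -1 0 0 0;0.6 0 0 -1 0 0 0;0.6 0 0 0 0 0 0"

```text
time: 40.95
tcp_pos: [0.4551, -0.3015, 0.098]
orientation: [[0.1, 0.918, -0.384], [0.236, -0.396, -0.887], [-0.967, -0.002, -0.256]]
wrist_force: [0.5, -0.0, -4.3]
opening: 0.632
```

Request:
jog_arm:
  steps: "0.6 0 0.5 -1 0 0 0;0.6 0 0 -1 0 0 0;0.6 0 0 0 0 0 0"

```text
time: 41.25
tcp_pos: [0.4548, -0.3017, 0.0978]
orientation: [[0.1, 0.918, -0.384], [0.232, -0.397, -0.888], [-0.968, -0.001, -0.253]]
wrist_force: [-0.4, 0.4, 6.4]
opening: 0.631
```

Request:
jog_arm:
  steps: "0.6 0 0.5 -1 0 0 0;0.6 0 0 0 0 0 0"

```text
time: 41.45
tcp_pos: [0.4547, -0.3016, 0.0977]
orientation: [[0.1, 0.918, -0.385], [0.23, -0.397, -0.888], [-0.968, 0.0, -0.251]]
wrist_force: [0.0, -0.2, 11.9]
opening: 0.628
```

Run:
```python
from geo import *
np.set_printoptions(suppress=True,precision=2)
go(*tgt(80,15))
```

```text
t 41.45 tcp [ 454.75 -301.59   97.75] q [-0.1   1.03 -0.01  1.88  1.02  1.44 -1.38] F [ 0.03 -0.2  11.91] op 0.6278207531453225
dpos mm [-2.63 -7.65 -2.59] rv deg [ 0.43 -0.17  0.02]
```

Request:
jog_arm:
  steps: "0.6 0 0 1.5 0 0 0;0.6 -0.8 -1.8 -0.5 0 0 0;0.6 -0.8 -1.8 -0.5 0 0 0;0.6 -0.8 -1.8 -0.5 0 0 0;0.6 0 0 0 0 0 0"

```text
time: 41.95
tcp_pos: [0.4527, -0.3063, 0.0964]
orientation: [[0.1, 0.918, -0.384], [0.233, -0.397, -0.888], [-0.967, -0.0, -0.254]]
wrist_force: [1.2, 2.1, 7.3]
opening: 0.63
```

Request:
jog_arm:
  steps: "0.6 -0.4 -0.9 -0.2 0 0 0;0.6 -0.4 -0.9 -0.2 0 0 0;0.6 0 0 0 0 0 0"

```text
time: 42.25
tcp_pos: [0.452, -0.3079, 0.0959]
orientation: [[0.1, 0.918, -0.384], [0.234, -0.396, -0.888], [-0.967, -0.001, -0.254]]
wrist_force: [0.9, 2.9, 7.3]
opening: 0.631
```

Request:
jog_arm:
  steps: "0.6 -0.4 -0.9 -0.2 0 0 0;0.6 0 0 0 0 0 0"

```text
time: 42.45
tcp_pos: [0.4517, -0.3088, 0.0957]
orientation: [[0.1, 0.918, -0.383], [0.234, -0.396, -0.888], [-0.967, -0.001, -0.254]]
wrist_force: [1.2, 2.5, 8.1]
opening: 0.63
```

Run:
```python
from geo import *
np.set_printoptions(suppress=True,precision=2)
go(*tgt(80,15))
im=cap('top');crop(im,'t21',370,180,450,260,8)
```

```text
t 42.45 tcp [ 451.67 -308.82   95.68] q [-0.09  1.03 -0.01  1.89  1.03  1.43 -1.38] F [1.17 2.48 8.14] op 0.6297209463988569
dpos mm [ 0.44 -0.42 -0.52] rv deg [ 0.23 -0.13 -0.05]
```

View pics/t21.png

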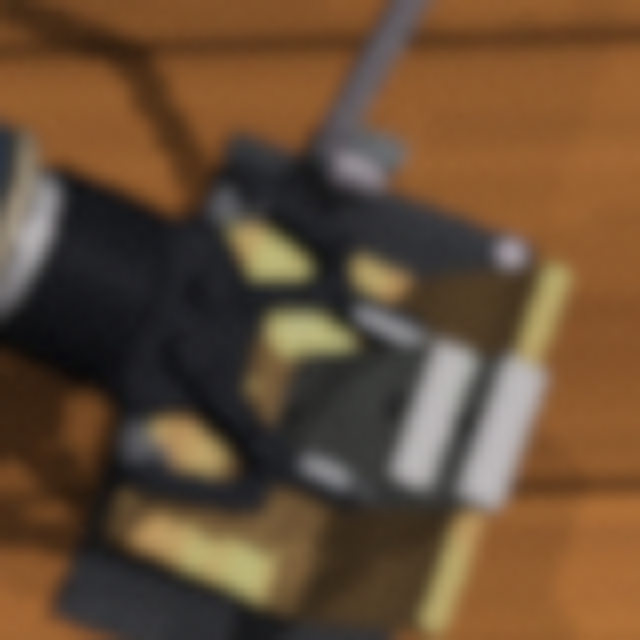

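Request:
jog_arm:
  steps: "0.6 -0.4 -0.9 0 0 0 0;0.6 0 0 0 0 0 0"

```text
time: 42.7
tcp_pos: [0.4516, -0.309, 0.0956]
orientation: [[0.101, 0.918, -0.383], [0.234, -0.396, -0.888], [-0.967, -0.0, -0.255]]
wrist_force: [2.1, 8.0, 9.7]
opening: 0.629
```

Request:
jog_arm:
  steps: "0.6 -0.4 -0.9 0 0 0 0;0.6 0 0 0 0 0 0"

```text
time: 42.9
tcp_pos: [0.4516, -0.309, 0.0956]
orientation: [[0.101, 0.919, -0.382], [0.235, -0.395, -0.888], [-0.967, -0.0, -0.256]]
wrist_force: [2.2, 13.4, 12.3]
opening: 0.629
```

Request:
jog_arm:
  steps: "0.6 -0.4 -0.9 0 0 0 0;0.6 0 0 0 0 0 0"

```text
time: 43.1
tcp_pos: [0.4515, -0.3091, 0.0956]
orientation: [[0.101, 0.919, -0.382], [0.236, -0.395, -0.888], [-0.967, -0.0, -0.256]]
wrist_force: [4.4, 19.9, 14.8]
opening: 0.629
```

Firm contact with the plate behind. Ease off, release, and back away.

Request:
jog_arm:
  steps: "0.6 0.8 1.8 0.5 0 0 0;0.6 0 0 0 0 0 0;0.2 0 0 0 0 0 0;0.2 0 0 0 0 0 0;0.2 0 0 0 0 0 0"

```text
time: 43.6
tcp_pos: [0.4508, -0.3096, 0.0947]
orientation: [[0.1, 0.918, -0.384], [0.236, -0.397, -0.887], [-0.967, -0.002, -0.256]]
wrist_force: [-0.5, 0.7, 0.1]
opening: 0.8
```

Request:
jog_arm:
  steps: "0.2 2 4 1 0 0 0;0.2 4 9 3 0 0 0;0.2 8 18 5 0 0 0;0.1 10 22 7 0 0 0;0.1 10 22 7 0 0 0;0.1 10 22 10 0 0 0;0.1 10 22 30 0 0 0;0.1 5 20 30 0 0 0;0.1 5 20 30 0 0 0;0.1 0 0 0 0 0 0"

```text
time: 44.6
tcp_pos: [0.5173, -0.1456, 0.2207]
orientation: [[0.104, 0.92, -0.378], [0.24, -0.392, -0.888], [-0.965, 0.002, -0.262]]
wrist_force: [0.6, 0.8, -0.3]
opening: 0.901
```

Run:
```python
from geo import *
np.set_printoptions(suppress=True,precision=2)
go(peg(2.1)-[0,0,.0187]+[0,.06,.1],down(SY+np.pi/2))
im=cap('side');crop(im,'s22',280,80,440,200,5)
im=cap('top','t22f');crop(im,'t22',370,180,450,260,8)
```

```text
t 44.6 tcp [ 517.33 -145.62  220.67] q [-0.29  0.88 -0.07  1.66  0.83  1.76 -1.17] F [ 0.57  0.78 -0.29] op 0.900722377178589
dpos mm [131.67 -78.53  62.11] rv deg [ 68.77 -29.45  -0.19]
```

View pics/s22.png

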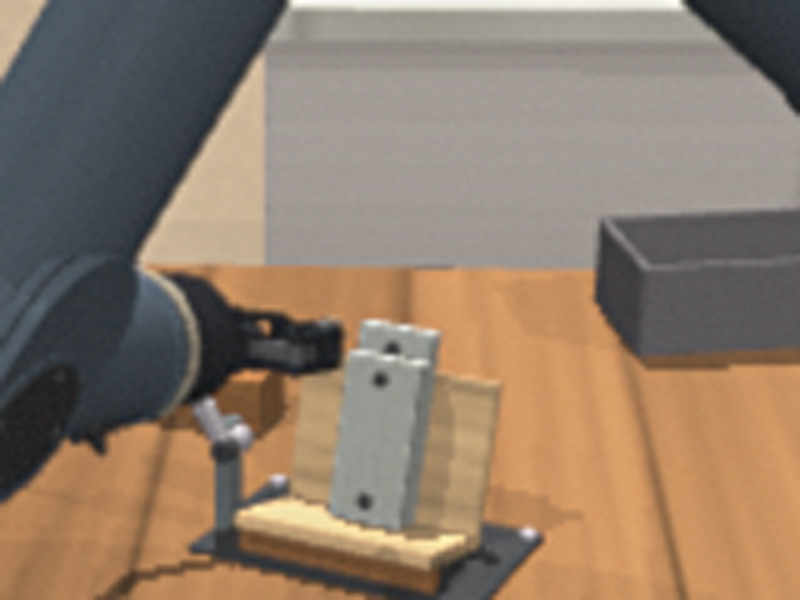

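View pics/t22.png

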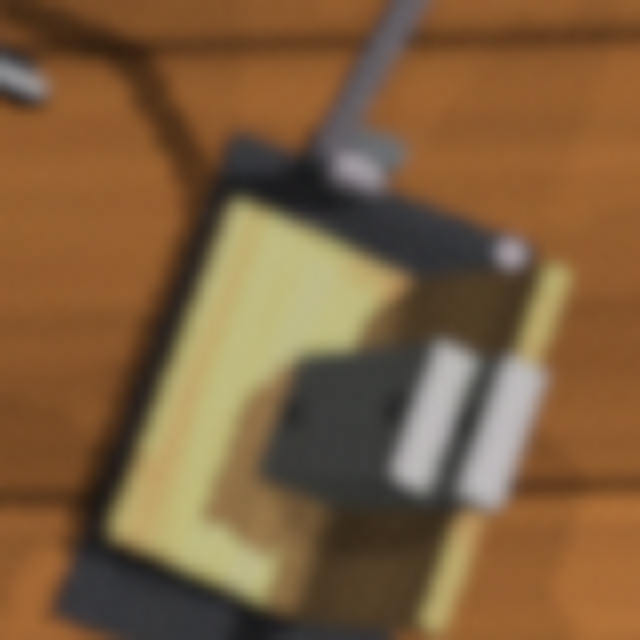

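Request:
jog_arm:
  steps: "0 4 4 10 7.6 -3.3 0;0 6 4 10 7.6 -3.3 0;0 8 4 10 7.6 -3.3 0;0 10 2 10 7.6 -3.3 0;0 10 0 10 7.6 -3.3 0;0 10 0 10 7.6 -3.3 0;0 10 0 5 7.6 -3.3 0;0 10 0 0 7.6 -3.3 0;0 10 0 0 7.6 -3.3 0;0 10 0 0 0 0 0;0 10 0 0 0 0 0;0 0 0 0 0 0 0"

```text
time: 45.9
tcp_pos: [0.6139, -0.135, 0.2817]
orientation: [[0.395, 0.919, -0.005], [0.919, -0.395, -0.009], [-0.011, -0.001, -1.0]]
wrist_force: [1.1, -0.2, -0.3]
opening: 1.002
```

Run:
```python
from geo import *
np.set_printoptions(suppress=True,precision=2)
go(peg(2.1)-[0,0,.0187]+[0,.0,.07],down(SY+np.pi/2))
a=np.linspace(2.1,-.03,19)
P=np.array([peg(x) for x in a])*1e3
print(np.round(np.diff(P,axis=0),1).tolist())
```

```text
t 45.9 tcp [ 613.94 -135.04  281.74] q [ 0.37  0.49 -0.38  1.48  0.2   1.22 -0.45] F [ 1.11 -0.25 -0.27] op 1.0015595542047555
dpos mm [  35.06 -149.11  -28.96] rv deg [ 0.54 -0.27 -0.16]
[[-14.5, 6.3, 8.0], [-15.3, 6.6, 6.1], [-15.8, 6.9, 4.1], [-16.2, 7.0, 2.0], [-16.3, 7.0, -0.1], [-16.2, 7.0, -2.2], [-15.8, 6.8, -4.2], [-15.2, 6.6, -6.2], [-14.5, 6.3, -8.1], [-13.5, 5.8, -9.9], [-12.3, 5.3, -11.6], [-11.0, 4.7, -13.1], [-9.5, 4.1, -14.4], [-7.8, 3.4, -15.5], [-6.1, 2.6, -16.4], [-4.3, 1.9, -17.1], [-2.4, 1.0, -17.5], [-0.5, 0.2, -17.7]]
```

Request:
jog_arm:
  steps: "0 7 -30 0 0.5 -0.3 0;0 7 -30 0 0 0 0;0 7 -30 -5 0 0 0;0 7 -30 -10 0 0 0;0 7 -30 -14 0 0 0;0 0 0 0 0 0 0;0 0 0 -25 0 0 0;0 0 0 -25 0 0 0;0 0 0 -15 0 0 0;0 0 0 -5 0 0 0;0 0 0 0 0 0 0"

```text
time: 47.0
tcp_pos: [0.6483, -0.2844, 0.1832]
orientation: [[0.394, 0.919, 0.001], [0.919, -0.394, -0.0], [-0.0, 0.001, -1.0]]
wrist_force: [0.1, -0.4, -0.4]
opening: 0.996
```

Request:
jog_arm:
  steps: "1 0 0 0 0 0 0;1 0 0 0 0 0 0;1 0 0 0 0 0 0;1 0 0 0 0 0 0;1 0 0 0 0 0 0;1 0 0 0 0 0 0;1 0 0 0 0 0 0"
  force: 40

```text
time: 47.7
tcp_pos: [0.6483, -0.2866, 0.1844]
orientation: [[0.396, 0.918, 0.003], [0.918, -0.396, -0.002], [-0.0, 0.004, -1.0]]
wrist_force: [1.1, -0.4, 2.9]
opening: 0.173
```

Run:
```python
from geo import *
np.set_printoptions(suppress=True,precision=2)
go(peg(2.1)-[0,0,.0187],down(SY+np.pi/2))
im=cap('side');crop(im,'s23',260,80,420,200,5)
```

```text
t 47.7 tcp [ 648.31 -286.63  184.39] q [ 0.54  0.68 -0.35  1.39  0.24  1.11 -0.25] F [ 1.08 -0.42  2.85] op 0.17318010782122778
dpos mm [ 0.69  2.48 -1.6 ] rv deg [ 0.09  0.18 -0.04]
```

View pics/s23.png

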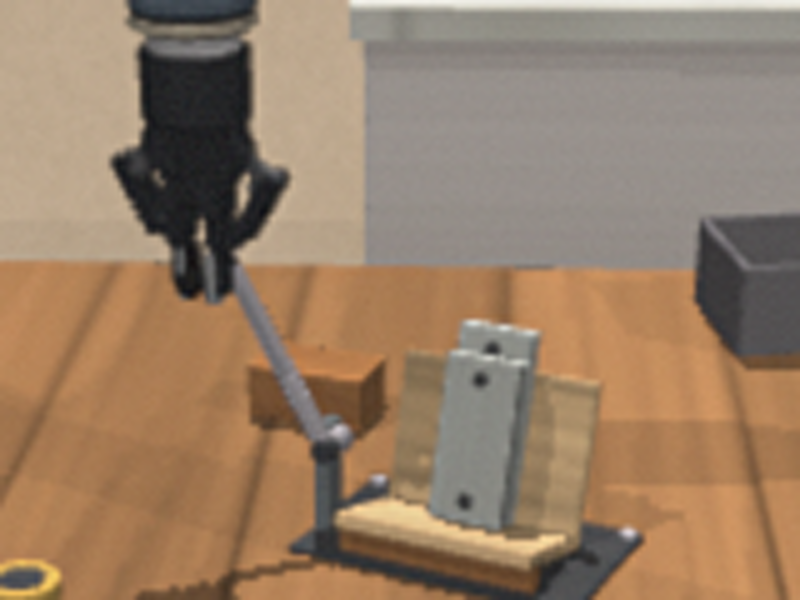

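Request:
jog_arm:
  steps: "1 -14.5 6 8 0 0 0;1 -15 6.5 6 0 0 0;1 -16 7 4 0 0 0;1 -16 7 2 0 0 0;1 -16 7 0 0 0 0;1 -16 7 -2 0 0 0;1 -16 7 -4 0 0 0;1 -15 6.5 -6 0 0 0;1 -14.5 6 -8 0 0 0;1 0 0 0 0 0 0"

```text
time: 48.75
tcp_pos: [0.508, -0.2255, 0.1838]
orientation: [[0.396, 0.918, 0.002], [0.918, -0.396, -0.001], [0.0, 0.002, -1.0]]
wrist_force: [-1.6, 2.6, 4.5]
opening: 0.17
```

Run:
```python
from geo import *
np.set_printoptions(suppress=True,precision=2)
s=arm.get_state();p=s['tcp_pos']+[0,0,.0187]-stw(0,0,0);y=p[:2]@[-np.sin(SY),np.cos(SY)]+.095;a=np.arctan2(p[2]-.072,y);print('a',a,s['wrist_force'])
go(peg(a)-[0,0,.0187],down(SY+np.pi/2))
b=np.linspace(a,-.02,10)
print(np.round(np.diff([peg(x)*1e3 for x in b],axis=0),1).tolist())
```

```text
a 1.037869027698197 [-1.57  2.58  4.47]
t 48.75 tcp [ 507.98 -225.46  183.85] q [ 0.59  0.46 -0.38  1.81  0.21  0.9  -0.29] F [-1.57  2.58  4.47] op 0.16985796796449731
dpos mm [ 1.58  1.65 -1.35] rv deg [ 0.04  0.11 -0.1 ]
[[-13.4, 5.8, -9.8], [-12.3, 5.3, -11.5], [-11.0, 4.7, -13.0], [-9.5, 4.1, -14.3], [-7.9, 3.4, -15.4], [-6.2, 2.7, -16.3], [-4.4, 1.9, -17.0], [-2.5, 1.1, -17.4], [-0.6, 0.3, -17.6]]
```

Request:
jog_arm:
  steps: "1 -13 6 -10 0 0 0;1 -12 5 -11.5 0 0 0;1 -11 5 -13 0 0 0;1 -9.5 4 -14 0 0 0;1 -8 3.5 -15.5 0 0 0;1 -6 2.5 -16 0 0 0;1 -4.5 2 -17 0 0 0;1 -2.5 1 -17 0 0 0;1 0 0 -14 0 0 0;1 0 0 0 0 0 0;1 0 0 0 0 0 0"

```text
time: 49.85
tcp_pos: [0.4418, -0.1967, 0.0556]
orientation: [[0.396, 0.918, -0.001], [0.918, -0.396, -0.0], [-0.0, -0.001, -1.0]]
wrist_force: [-4.0, 4.6, -0.9]
opening: 0.169
```

Request:
jog_arm:
  steps: "1 0 0 -1.5 0 0 0;1 0 0 -1.5 0 0 0;1 0 0 0 0 0 0"

```text
time: 50.15
tcp_pos: [0.4417, -0.1967, 0.0531]
orientation: [[0.396, 0.918, -0.0], [0.918, -0.396, -0.0], [-0.0, -0.0, -1.0]]
wrist_force: [-4.7, 6.2, -0.1]
opening: 0.168
```

Request:
jog_arm:
  steps: "1 0 0 -1.5 0 0 0;1 0 0 -1.5 0 0 0;1 0 0 0 0 0 0"

```text
time: 50.45
tcp_pos: [0.4417, -0.1966, 0.0502]
orientation: [[0.396, 0.918, -0.0], [0.918, -0.396, -0.0], [-0.0, 0.0, -1.0]]
wrist_force: [-3.8, 6.5, 0.7]
opening: 0.17
```

Run:
```python
from geo import *
np.set_printoptions(suppress=True,precision=2)
go(peg(0)-[0,0,.0187],down(SY+np.pi/2))
im=cap('side');crop(im,'s24',280,80,440,200,5)
```

```text
t 50.45 tcp [ 441.67 -196.64   50.21] q [ 0.52  0.57 -0.29  2.13  0.33  0.49 -0.43] F [-3.77  6.47  0.72] op 0.17012341106429363
dpos mm [0.16 2.14 3.09] rv deg [ 0.02 -0.   -0.1 ]
```

View pics/s24.png

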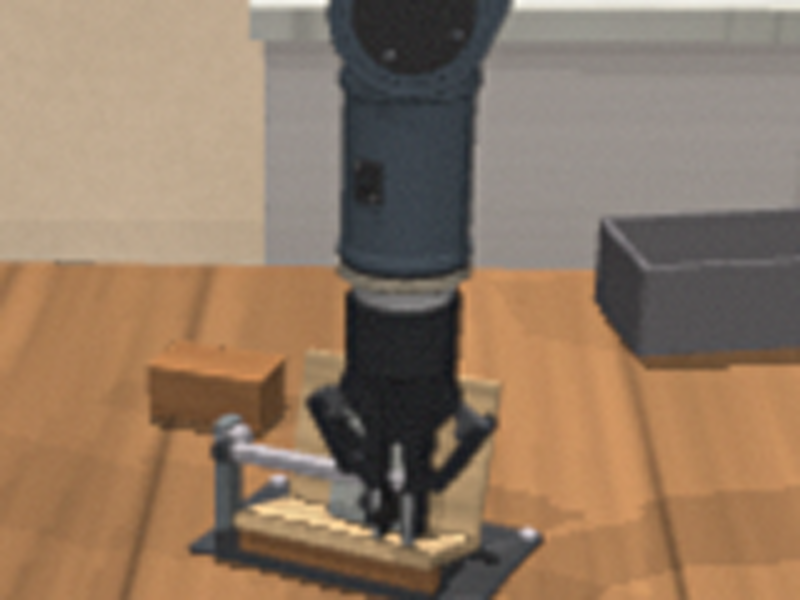

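Request:
jog_arm:
  steps: "1 0 0 -1 0 0 0;1 0 0 -1 0 0 0;1 0 0 0 0 0 0"

```text
time: 50.8
tcp_pos: [0.4417, -0.1966, 0.0483]
orientation: [[0.396, 0.918, 0.0], [0.918, -0.396, -0.0], [-0.0, 0.0, -1.0]]
wrist_force: [-5.7, 5.7, 1.0]
opening: 0.174
```

Request:
jog_arm:
  steps: "1 0 0 -1 0 0 0;1 0 0 -1 0 0 0;1 0 0 0 0 0 0"

```text
time: 51.1
tcp_pos: [0.4416, -0.1966, 0.0469]
orientation: [[0.396, 0.918, 0.0], [0.918, -0.396, -0.001], [-0.001, 0.0, -1.0]]
wrist_force: [-7.2, 7.2, 12.7]
opening: 0.168
```

Request:
jog_arm:
  steps: "1 0 0 -1 0 0 0;1 0 0 -1 0 0 0;1 0 0 0 0 0 0"

```text
time: 51.4
tcp_pos: [0.4417, -0.1967, 0.0462]
orientation: [[0.396, 0.918, 0.001], [0.918, -0.396, -0.002], [-0.001, 0.002, -1.0]]
wrist_force: [-12.4, 9.2, 36.9]
opening: 0.172
```

Request:
jog_arm:
  steps: "0 0 0 2 0 0 0;0 0 0 0 0 0 0;0 0 0 0 0 0 0;0 0 0 0 0 0 0;0 0 0 0 0 0 0;0 0 0 20 0 0 0;0 0 0 25 0 0 0;0 5 10 30 0 0 0;0 10 20 30 0 0 0;0 10 30 30 0 0 0;0 10 40 30 0 0 0;0 0 0 0 0 0 0"

```text
time: 52.6
tcp_pos: [0.4808, -0.0928, 0.2142]
orientation: [[0.39, 0.921, 0.01], [0.921, -0.39, 0.0], [0.004, 0.009, -1.0]]
wrist_force: [0.9, -0.2, -1.2]
opening: 1.001
```

Request:
jog_arm:
  steps: "0 10 40 10 0 0 0;0 10 40 0 0 0 0;0 10 40 0 0 0 0;0 10 40 0 0 0 0;0 10 40 0 0 0 0;0 10 40 0 0 0 0;0 0 0 0 0 0 0"

```text
time: 53.3
tcp_pos: [0.5375, 0.1483, 0.22]
orientation: [[0.389, 0.921, 0.003], [0.921, -0.389, 0.003], [0.004, 0.001, -1.0]]
wrist_force: [-1.1, 0.1, -0.2]
opening: 1.002
```

Run:
```python
from geo import *
np.set_printoptions(suppress=True,precision=2)
go(peg(0)-[0,0,.0187],down(SY+np.pi/2))
im=cap('side','s25f');crop(im,'s25',300,120,400,200,7.5)
im=cap('top','t25f');crop(im,'t25',350,170,450,260,6)
for a in(-.05,0,.05): print(a,*[(proj(n,peg(a,x))) for n in('side','top') for x in(30,90)])
```

```text
t 53.3 tcp [537.54 148.33 220.02] q [-0.04  0.44 -0.46  1.76  0.22  0.99 -0.98] F [-1.07  0.1  -0.25] op 1.001866165403557
dpos mm [ -95.7  -342.84 -166.72] rv deg [-0.15  0.15 -0.49]
-0.05 [363.37 179.6 ] [356.09 186.5 ] [393.43 241.7 ] [375.71 234.64]
0 [363.49 177.62] [356.2  184.48] [393.82 241.53] [376.   234.43]
0.05 [363.51 175.62] [356.2  182.42] [394.26 241.25] [376.32 234.11]
```

View pics/s25.png

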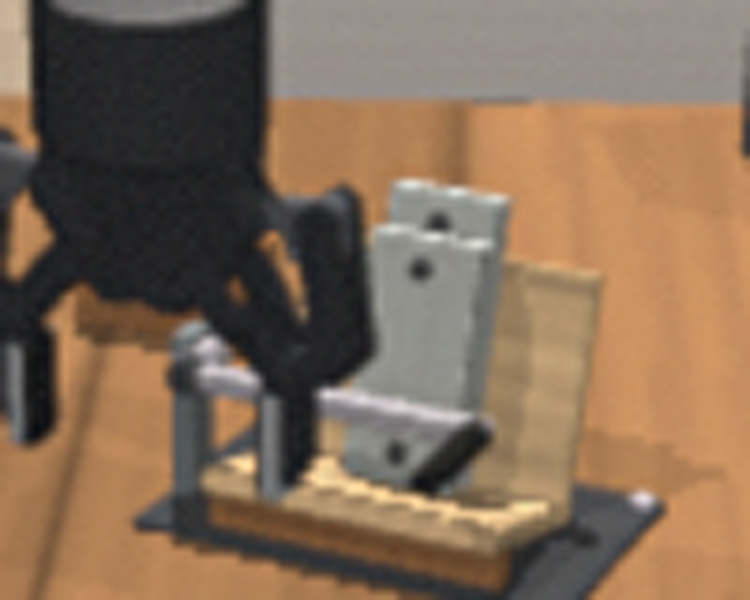

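View pics/t25.png

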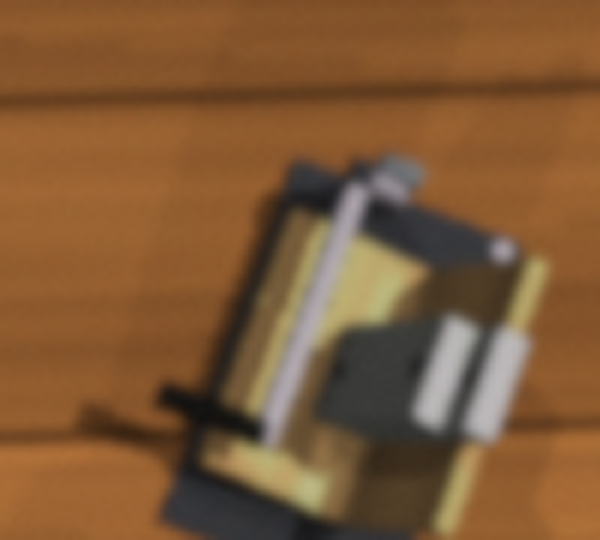

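View pics/s25f.png

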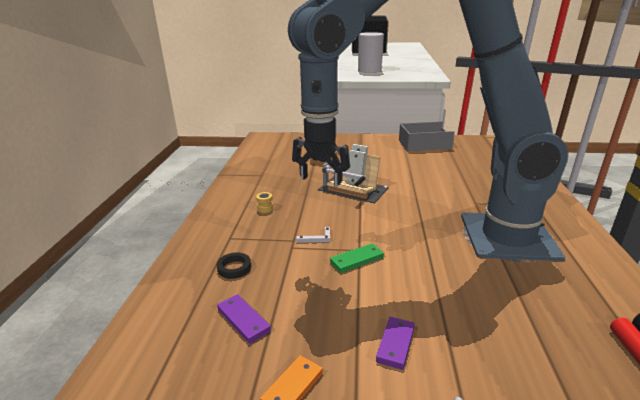

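Run:
```python
import cv2,numpy as np
a=cv2.imread('pics/s0.png');b=cv2.imread('pics/s25f.png')
c=[cv2.resize(x[155:200,318:378],None,fx=6.5,fy=6.5,interpolation=cv2.INTER_NEAREST) for x in(a,b)]
cv2.imwrite('pics/cmp.png',np.hstack(c))
for n,x in zip('ab',(a,b)):
    g=x[170:190,350:370].max(2); m=g<60
    p=np.argwhere(m);print(n,m.sum(),p.mean(0)+[170,350])
```

```text
a 38 [179.57894737 359.39473684]
b 38 [180.97368421 359.23684211]
```

View pics/cmp.png

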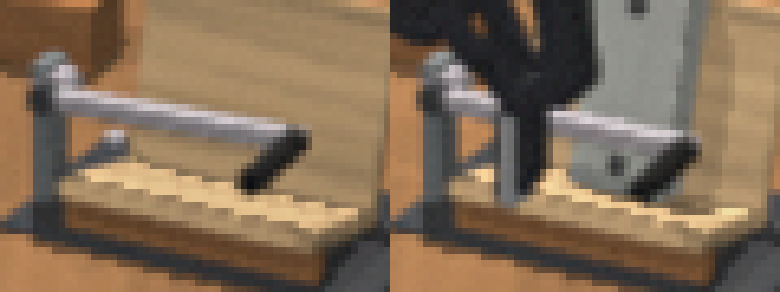

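Run:
```python
from rig import arm
print(arm.finish_job(), arm.get_state()['time'])
```

```text
the job is handed in; nothing more can be done
the job is handed in; nothing more can be done
```

I handed in the job after about 53 s of robot time. Only the long and middle plates were on the bench; there was no short plate. Both now stand in the stand with the lever shut.

**What I did**
- **Lever open:** I swung it up against its open stop.
- **Plates:** the long plate went first, then the middle one. I slid each one flat against both fence bars, re-gripped it squarely and stood it on the ledge. The long plate leans on the backrest and the middle plate stands in front of it.
- **Lever shut:** I swung it down and pressed until it stopped moving, at about 37 N.

**Last checks**
- **Plates:** the final pictures show both standing, leaning with the backrest and about central.
- **Lever:** the peg's place in the picture puts it at about 0 to 0.01 rad, roughly 0.035 rad lower than at the start.
- **Other things:** the coupling, tape roll, wooden block and coloured look-alikes were not touched. In the pictures they look where they were, but I did not measure them again at the end.
- **Arm:** clear of everything, gripper open.

**Checks that disagreed:** while shutting the lever, the gripper ended about 9 mm lower than the peg height implies. The peg probably slid along the pads, so I judged the lever by the picture and the final force.

I judged fence seating from contact forces and the side pictures, without measuring the gaps.

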